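Open a planting hole and plant a net pot

TASK

Open the covered planting hole in the hydroponic tub and plant the green-rimmed pot from the seed tray in it. The white cover has no handle: press your fingertips on its top and drag it back, towards the front of the tub, until it is fully open, without leaning hard on the thin panel; then set the pot down into the hole, without dropping it, until its flange rests on the deck, and leave the cover open and everything else alone.

Things in the scene. Friction and masses are not known exactly. Their poses are not given: they have to be found in the camera images.
- tub: Black hydroponic tub fixed on the bench, 300 x 360 mm in plan, 120 mm high, with a flat black planting deck (310 x 370 mm). Origin at the centre of its underside; +x points away from its front, z up. The middle of the deck carries two aluminium runners along x (74 mm clear between their lips, tops 17 mm above the deck) in which a white cover slides. A frame bar, 14 mm high and so never lower than the cover, closes the far end, so that no edge of the shut cover can be hooked.
- hole (a point): Centre of the covered planting hole, at deck-top height (120 mm above the bench), axes as the tub's. The round hole is 52 mm wide, goes through the 12 mm deck and has 100 mm of free depth below.
- cover_mid (a point): Point on the deck's surface right under the middle of the white sliding cover, axes as the tub's; moves with it. The panel is 88 (x) x 78 (y) x 4 mm, ribbed, with no handle. It floats on foam seals that have taken a set: its top is level, anywhere from 7 to 14 mm above this point, different each time; pressed, it gives 1 mm for every 6 N, 3 mm at most.
- cover (a joint): How far the cover has slid from shut (0) towards the tub's front, along the tub's -x, in m; 0.080 is fully open, at its stop. It stays where left. The foam drags on it with about 6 N, so only fingertips pressed on top carry it along, with about 10 to 14 N, drawn slowly; the thin panel cracks above 17 N.
- pot: The green-rimmed net pot to plant, in the grey seed tray. Origin at the centre of its underside, z up; 81 mm tall, 60 to 130 g. Tapered black basket, 36 mm wide at the foot, 47 mm at 44 mm height; on it a green flange, 62 mm wide and 4 mm thick; above that a clear rigid dome over brown fibre, 44 mm wide from 48 to 77 mm height: grip it there, high up. Planted, its origin is 44 mm below the deck top.
- black_pot: Black-rimmed net pot of the same size and shape, standing in the seed tray (320 x 160 mm, rim 10 mm high); origin at the centre of its underside. Leave alone.
- planted0: One of four green-rimmed net pots already planted in the deck's corner holes, same size as the pot to plant; origin at the centre of its underside. Leave alone.
- planted1: One of four green-rimmed net pots already planted in the deck's corner holes, same size as the pot to plant; origin at the centre of its underside. Leave alone.
- planted2: One of four green-rimmed net pots already planted in the deck's corner holes, same size as the pot to plant; origin at the centre of its underside. Leave alone.
- planted3: One of four green-rimmed net pots already planted in the deck's corner holes, same size as the pot to plant; origin at the centre of its underside. Leave alone.
- nutrient: Blue nutrient bottle, 64 mm wide, 170 mm tall; origin at the centre of its underside. Leave alone.
- beaker: White ceramic cup, 76 mm wide, 95 mm tall; origin at the centre of its underside. Leave alone.
- ph_meter: Yellow pocket meter, 155 x 34 x 22 mm, lying flat; origin under the centre of its yellow part. Leave alone.
Mind the look-alikes: they are no part of the job. Leave any pink, purple or yellow look-alike of the pot alone.

How it is judged:
By the outcome, as a careful person would: the job done as asked, in the order asked, and still so for the second after the job is handed in, with the robot touching nothing.
It also fails if it takes over 64 s, if anything falls off the work surface, if the arm or the gripper's body presses on something with over 40 N, if the wrist force passes 120 N, or if a joint passes its speed limit or range.

ROBOT

A 6-joint arm with a two-finger parallel gripper is mounted at the origin on the work surface. World frame = base frame: x ahead of the robot, y to its left, z up, the work surface at z = 0. Lengths are in mm, angles in rad, forces in N, time in s.
With the tool pointing down it reaches from about 400 to 925 mm from the base axis. Payload 3.4 kg.
Tool frame: the origin (TCP) lies at the centre of the arm's flange, where the gripper is bolted on; the fingertips stand 173 mm ahead of it and the grasp point (between the pads) lies 155 mm ahead of it; z points along the fingers, y is the direction in which the jaws open and shut (so a half turn about z gives the same grasp; the last joint's range is limited). The gripper opens to 85 mm and grips with 20 to 120 N. Pads are 22 mm wide; open, the fingers measure 114 mm over their backs; the gripper's body (76 mm by 85 mm) begins 54 mm behind the grasp point. The pads swing forward as they close: fully open they stand 13 mm farther back than shut.
Start: joints at [-1.284, 0.307, 1.506, -0, 1.328, -0.073], TCP at [202.965, -537.994, 404.705] pointing down, gripper open.
Joint ranges: [-3.12, 3.12], [-1.05, 2.28], [0.14, 2.33], [-1.42, 4.57], [0.1, 2.73], [-2.68, 2.68]. Speed limits (rad/s): [2.57, 2.57, 3.14, 3.14, 3.14, 3.14].

INTERFACE

Orientations are given as a 3x3 rotation matrix whose columns are the frame's x, y, z axes.
In Python, from bench import robot gives the robot as it stands.
- The arm moves only by the tool apply_moves, never from a script. Its argument "increments" is a list of rows, each an object with "gripper": the opening, from -1 (shut) to 1 (fully open), so that 0 is half open; "offset": the shift along the tool's x, y, z scaled (see below), a list of three; "rot": the turn, a rotation vector about the tool's x, y, z scaled (see below), a list of three. In form: [{"gripper": gripper, "offset": [tx, ty, tz], "rot": [wx, wy, wz]}, ...]. A call has 1 to 12 rows; each row shifts and turns the pose as measured when the row begins, along the tool's axes as they then stand; what a row does not reach is not made up. The controller multiplies each number of a shift by 0.03 m and each number of a turn by 0.15 rad. A row lasts 1/8 s, in which the tool goes at most 62.5 mm and 10.7 degrees, less where a joint would pass 70% of its speed; a pose out of reach is approached as far as the arm can. A call with a number of a shift or a turn outside -1 to 1 is refused whole. A call with a gripper value outside its range is refused whole. The fingers move at their own pace and stop on an object; "newtons" is the grip in N (left out, the last holds). Time passes only in rows, so rows that do not move let the fingers close. It gives the time, the measured TCP pose, the force and the opening at its end, in the units of the state.
- robot.sense(): the state, without advancing time (a new reading comes with each control period).
- robot.get_image(name): name is "scene" or "side" or "wrist"; returns (picture, depth): 384x512x3 uint8, blue, green, red; 384x512 float32, mm along the optical axis (not along the pixel's ray), 0 where there is no reading.
- robot.camera_params(name): a dict with "fx", "fy", "cx", "cy" (pixels), "distortion" ([k1, k2, p1, p2, k3] as OpenCV has them; the pictures are not rectified), "R" (3x3) and "t" (3): a world point X has camera coordinates R X + t; the wrist camera has in their place "tool_from_camera" (4x4, takes a point from camera to tool coordinates, whose origin is the TCP and whose axes are the flange's). Camera axes: x right, y down, z forward; pixel columns grow to the right and rows downward; lengths in mm; the calibration is good to about 2 mm. A picture is of the moment at which its call begins: read the wrist's pose just before it. camera_params takes no time and is no camera call.
- robot.job_done(): hands the job in, once; it reports no verdict.
The state is a dict: "time_s": time; "joint_pos": joint angles; "qvel": joint speeds; "joint_efforts": joint torques, N m; "position": TCP position; "orientation": TCP orientation; "ft_force": force on the tool from outside, world axes, zero at the start; "ft_torque": the same for the moment, N m; "grip_width": finger opening in mm.
Only numpy, scipy, OpenCV 4.12 (cv2) and the standard library are available. Lean on these libraries where they do the work, as an engineer would, in place of code of your own. Each camera call takes 0.05 s, during which the arm holds its last target.

## Working session

There is one attempt and no reset: what is moved stays moved. The work goes in short steps, Python scripts to look and compute and a tool call to move; the robot and the scene stay as the last step left them, time stands still between calls to the robot, and variables do not carry over. Pictures are saved under pics/ and viewed, and the job is handed in when it is done.

Besides the shell and the picture viewer there is one more tool, called after "Request:" by a JSON object that holds its "fn" and its "kwargs". apply_moves: Moves the arm, as the interface text tells. Shifts and turns lie within -1 to 1; 1 stands for 0.03 m of shift or 0.15 rad of turn. Its arguments: {"type":"object","properties":{"increments":{"type":"array"},"newtons":{"type":"number"}},"required":["increments"]}

```bash
ls; mkdir -p pics; python3 - <<'E'
from bench import robot
import cv2, numpy as np
s=robot.sense(); print({k:np.round(v,3).tolist() for k,v in s.items()})
for n in ["scene","side"]:
    im,d=robot.get_image(n); cv2.imwrite(f"pics/{n}0.png",im); np.save(f"pics/{n}0.npy",d)
    p=robot.camera_params(n); print(n,{k:np.round(v,3).tolist() for k,v in p.items()})
p=robot.camera_params("wrist"); print({k:np.round(v,4).tolist() for k,v in p.items()})
E
```

```text
pics
{'time_s': 0.0, 'joint_pos': [-1.284, 0.308, 1.508, 0.0, 1.328, -0.074], 'qvel': [-0.0, -0.0, 0.0, -0.002, 0.0, 0.001], 'joint_efforts': [0.0, -45.755, -25.192, 0.0, 0.013, -0.0], 'position': [202.869, -537.66, 403.78], 'orientation': [[0.936, 0.353, -0.001], [0.353, -0.936, 0.002], [0.0, -0.002, -1.0]], 'ft_force': [0.696, 0.768, 0.109], 'ft_torque': [0.017, -0.002, -0.009], 'grip_width': 85.475}
scene {'fx': 480.38, 'fy': 480.38, 'cx': 250.62, 'cy': 191.624, 'distortion': [0.002, 0.0, 0.0, 0.0, 0.0], 'R': [[0.486, 0.874, 0.006], [0.725, -0.399, -0.562], [-0.488, 0.278, -0.827]], 't': [-241.855, -384.711, 2100.307]}
side {'fx': 392.065, 'fy': 392.065, 'cx': 253.124, 'cy': 191.874, 'distortion': [0.022, 0.0, 0.0, 0.0, 0.0], 'R': [[-0.958, -0.286, 0.01], [-0.226, 0.735, -0.64], [0.176, -0.615, -0.769]], 't': [517.875, 214.818, 1288.85]}
{'fx': 325.3358, 'fy': 325.3358, 'cx': 253.7273, 'cy': 190.1047, 'distortion': [-0.0504, 0.0, 0.0, 0.0, 0.0], 'tool_from_camera': [[0.001, -0.9654, -0.2607, 66.0053], [1.0, 0.0009, 0.0007, 0.3649], [-0.0005, -0.2607, 0.9654, 30.5234], [0.0, 0.0, 0.0, 1.0]]}
```

View pics/scene0.png

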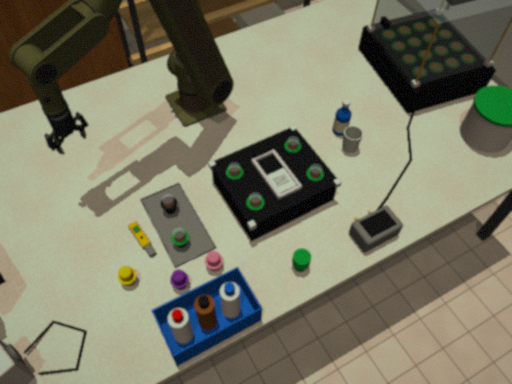

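View pics/side0.png

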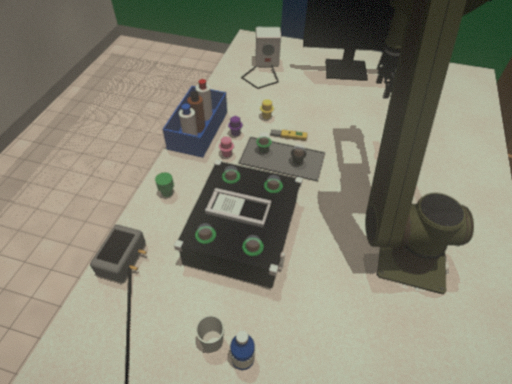

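```bash
python3 - <<'E'
import cv2
a=cv2.imread("pics/scene0.png"); b=cv2.imread("pics/side0.png")
cv2.imwrite("pics/c1.png",cv2.resize(a[120:300,110:350],None,fx=3.3,fy=3.3,interpolation=cv2.INTER_CUBIC))
cv2.imwrite("pics/c2.png",cv2.resize(b[120:285,150:350],None,fx=3.6,fy=3.6,interpolation=cv2.INTER_CUBIC))
E
```

```text
(no output)
```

View pics/c1.png

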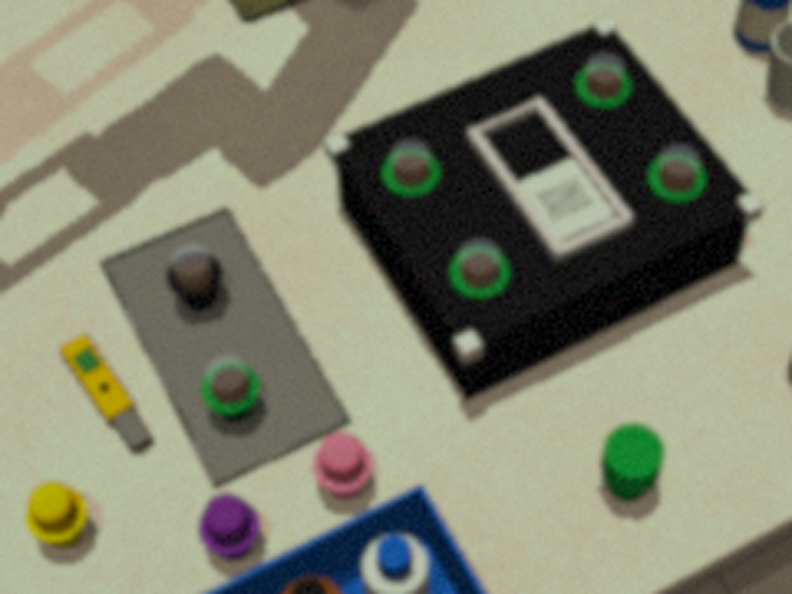

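View pics/c2.png

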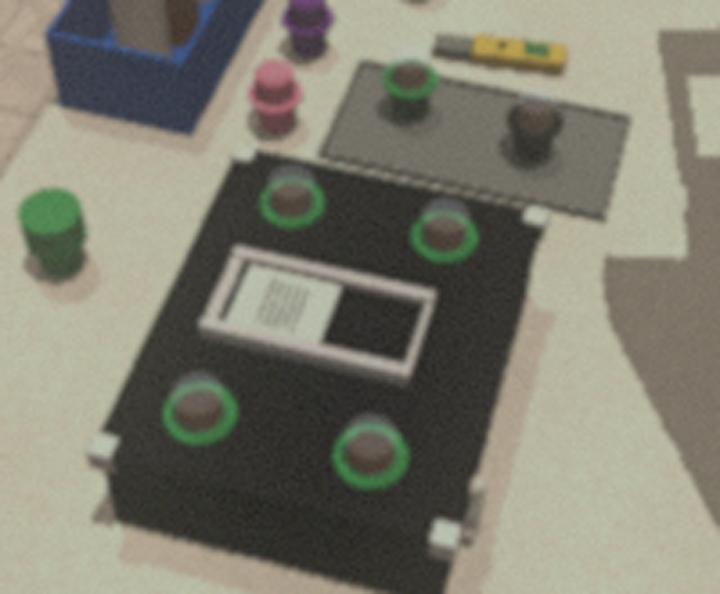

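```bash
cat > h.py <<'E'
import numpy as np, cv2
from bench import robot
def cam(n,s=None):
    p=robot.camera_params(n); K=np.array([[p["fx"],0,p["cx"]],[0,p["fy"],p["cy"]],[0,0,1.]]); D=np.array(p["distortion"],float)
    if n=="wrist":
        T=np.array(p["tool_from_camera"]); R0=np.array(s["orientation"]); 
        Rwc=R0@T[:3,:3]; c=R0@T[:3,3]+np.array(s["position"])
        R=Rwc.T; t=-R@c
    else: R=np.array(p["R"]);t=np.array(p["t"])
    return K,D,R,t
def onplane(C,uv,z):
    K,D,R,t=C
    n=cv2.undistortPoints(np.array(uv,float).reshape(-1,1,2),K,D).reshape(-1,2)
    d=np.c_[n,np.ones(len(n))]@R; c=-R.T@t
    return c+d*((z-c[2])/d[:,2])[:,None]
def cloud(C,dep):
    K,D,R,t=C; v,u=np.mgrid[:dep.shape[0],:dep.shape[1]]
    n=cv2.undistortPoints(np.stack([u,v],-1).reshape(-1,1,2).astype(float),K,D).reshape(-1,2)
    P=np.c_[n,np.ones(len(n))]*dep.reshape(-1,1)
    return ((P-t)@R).reshape(*dep.shape,3)
def proj(C,X):
    K,D,R,t=C
    return cv2.projectPoints(np.array(X,float).reshape(-1,1,3),cv2.Rodrigues(R)[0],t,K,D)[0].reshape(-1,2)
E
python3 - <<'E'
from h import *
for n,f,o in [("scene",3.3,(110,120)),("side",3.6,(150,120))]:
    im=cv2.imread(f"pics/{n}0.png"); d=np.load(f"pics/{n}0.npy"); C=cam(n); P=cloud(C,d)
    hsv=cv2.cvtColor(cv2.GaussianBlur(im,(3,3),0),cv2.COLOR_BGR2HSV)
    m=cv2.inRange(hsv,(50,110,40),(75,255,255))
    k,l,st,c=cv2.connectedComponentsWithStats(m)
    for i in range(1,k):
        if 25<st[i,4]<600:
            ys,xs=np.where(l==i); (cx,cy),r=cv2.minEnclosingCircle(np.c_[xs,ys].astype(np.float32))
            e=cv2.fitEllipse(cv2.convexHull(np.c_[xs,ys].astype(np.float32)))
            print(n,st[i],np.round(e[0],1),np.round(e[1],1),"z med",np.median(P[ys,xs][:,2]).round(1),"z124:",onplane(C,[e[0]],124)[0].round(1),"z48:",onplane(C,[e[0]],48)[0].round(1))
    dk=P[150:300,180:340].reshape(-1,3)
# corners
S=cam("scene");Q=cam("side")
a=np.array([[470,130],[540,97],[633,217],[560,257],[515,178],[577,158]])/3.3+[110,120]
b=np.array([[240,248],[435,292],[407,378],[202,325],[342,290],[323,345]])/3.6+[150,120]
print(onplane(S,a,137).round(1)); print(onplane(Q,b,137).round(1))
for n,(x,y) in [("scene",(283,183)),("side",(228,204))]:
    d=np.load(f"pics/{n}0.npy");P=cloud(cam(n),d); print(n,np.median(P[y-4:y+5,x-4:x+5].reshape(-1,3),0))
    for n2,(x,y) in ([("deck",(245,190)),("deck",(300,190))] if n=="scene" else [("deck",(225,245)),("deck",(260,180))]): print(n2,np.median(P[y-4:y+5,x-4:x+5].reshape(-1,3),0))
E
```

```text
scene [283 140  19  14 126] [292.2 145.6] [14.7 18.6] z med 125.1 z124: [488.9 183.3 124. ] z48: [438.2 221.7  48. ]
scene [225 167  19  14 137] [234.2 172. ] [15.9 19.4] z med 124.1 z124: [492.5 -66.3 124. ] z48: [442.  -41.4  48. ]
scene [305 167  20  15 139] [314.5 173.4] [15.8 19.7] z med 124.5 z124: [638.2 185.2 124. ] z48: [595.6 223.8  48. ]
scene [245 197  21  14 155] [255.  202.1] [17.1 20.3] z med 125.1 z124: [641.9 -64.1 124. ] z48: [599.6 -39.1  48. ]
scene [171 232  18  15 107] [179.6 238. ] [15.9 16.9] z med 51.7 z124: [ 644.7 -351.2  124. ] z48: [ 602.5 -341.7   48. ]
scene [293 249  18  22 300] [301.1 259.2] [16.9 22. ] z med 80.5 z124: [904.  -41.2 124. ] z48: [875.8 -14.9  48. ]
side [243 246  12   9  27] [249.  249.3] [ 8.4 13.9] z med 122.6 z124: [495.2 198.3 124. ] z48: [508.7 153.9  48. ]
[[482.7  14.8 137. ]
 [479.6 106.7 137. ]
 [669.  109.7 137. ]
 [675.2  15.1 137. ]
 [563.7  25.3 137. ]
 [573.   98.4 137. ]]
[[661.9  16.8 137. ]
 [478.3  14.1 137. ]
 [477.  111.2 137. ]
 [663.4 109.3 137. ]
 [558.2  36.2 137. ]
 [555.8  99.  137. ]]
scene [623.23116311  60.5360274  129.89128952]
deck [579.32022693 -70.35468729 121.00874408]
deck [672.22210664  98.27134969 123.77650937]
side [608.23171824  58.62800677 127.46815133]
deck [568.83132162 202.05323076 119.03603682]
deck [540.02096507 -77.31038107 119.28772606]
```

Request:
{"fn": "apply_moves", "kwargs": {"increments": [{"gripper":1,"offset":[0,0,0],"rot":[0,0,0.77]},{"gripper":1,"offset":[0,0,0],"rot":[0,0,0.77]},{"gripper":1,"offset":[0,0,0],"rot":[0,0,0.77]},{"gripper":1,"offset":[0,-0.5,0],"rot":[0,0,0]}]}}

```text
time_s: 0.6
position: [202.6, -522.2, 401.6]
orientation: [[1.0, 0.004, -0.002], [0.004, -1.0, 0.006], [-0.002, -0.006, -1.0]]
ft_force: [0.7, 1.2, -0.5]
grip_width: 85.7
```

Request:
{"fn": "apply_moves", "kwargs": {"increments": [{"gripper":1,"offset":[0.65,-1,0],"rot":[0,0,0]},{"gripper":1,"offset":[0.65,-1,0],"rot":[0,0,0]},{"gripper":1,"offset":[0.65,-1,0],"rot":[0,0,0]},{"gripper":1,"offset":[0.65,-1,0],"rot":[0,0,0]},{"gripper":1,"offset":[0.65,-1,0],"rot":[0,0,0]},{"gripper":1,"offset":[0.65,-1,0],"rot":[0,0,0]},{"gripper":1,"offset":[0.65,-1,0],"rot":[0,0,0]},{"gripper":1,"offset":[0.65,-1,0],"rot":[0,0,0]},{"gripper":1,"offset":[0.65,-1,0],"rot":[0,0,0]},{"gripper":1,"offset":[0.65,-1,0],"rot":[0,0,0]}]}}

```text
time_s: 1.85
position: [392.1, -200.5, 401.6]
orientation: [[1.0, 0.025, -0.006], [0.025, -1.0, 0.016], [-0.006, -0.016, -1.0]]
ft_force: [-0.3, 0.5, 0.2]
grip_width: 85.5
```

Request:
{"fn": "apply_moves", "kwargs": {"increments": [{"gripper":-1,"offset":[0.8,-1,0],"rot":[0,0,0]},{"gripper":-1,"offset":[0.8,-1,0],"rot":[0,0,0]},{"gripper":-1,"offset":[0.8,-1,0],"rot":[0,0,0]},{"gripper":-1,"offset":[0.8,-1,0],"rot":[0,0,0]},{"gripper":-1,"offset":[0.8,-1,0],"rot":[0,0,0]},{"gripper":-1,"offset":[0.8,-1,0],"rot":[0,0,0]},{"gripper":-1,"offset":[0.8,-1,0],"rot":[0,0,0]},{"gripper":-1,"offset":[0.8,-0.8,0],"rot":[0,0,0]},{"gripper":-1,"offset":[0,0,0],"rot":[0,0,0]}], "newtons": 30}}

```text
time_s: 2.98
position: [571.7, 55.8, 402.2]
orientation: [[0.998, 0.053, -0.014], [0.053, -0.998, 0.018], [-0.013, -0.019, -1.0]]
ft_force: [-0.1, -0.8, -1.1]
grip_width: -0.0
```

```bash
python3 - <<'E'
from h import *
s=robot.sense(); im,d=robot.get_image("wrist"); cv2.imwrite("pics/w1.png",im); np.save("pics/w1.npy",d)
import pickle; pickle.dump(s,open("pics/w1.pkl","wb"))
print(s["position"],s["orientation"],s["ft_force"],s["time_s"])
cv2.imwrite("pics/w1b.png",cv2.resize(im,None,fx=1.5,fy=1.5,interpolation=cv2.INTER_CUBIC))
E
```

```text
[571.68754234  55.83232825 402.19763087] [[ 0.99848642  0.05310973 -0.01429099]
 [ 0.05336088 -0.99841651  0.01780717]
 [-0.01332263 -0.0185428  -0.9997393 ]] [-0.1140372  -0.79493048 -1.07756985] 2.975
```

View pics/w1b.png

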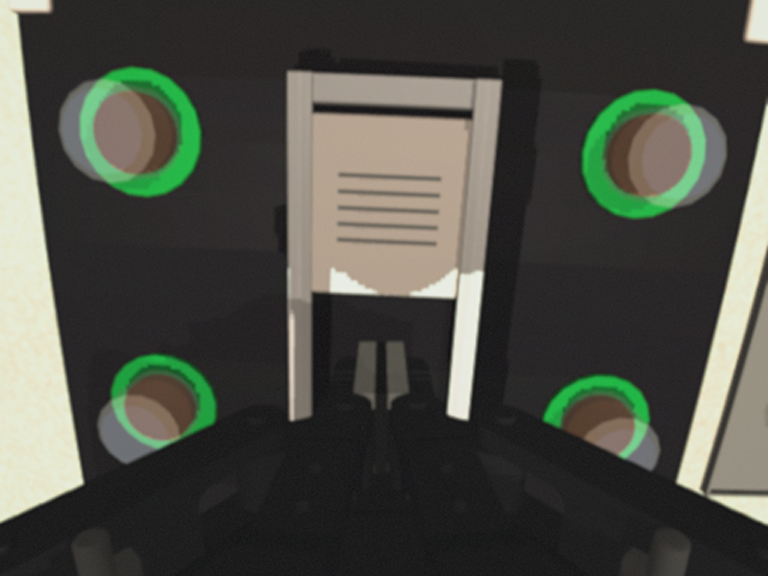

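```bash
python3 - <<'E'
from h import *
import pickle
s=pickle.load(open("pics/w1.pkl","rb")); d=np.load("pics/w1.npy"); C=cam("wrist",s); P=cloud(C,d)
def med(x0,x1,y0,y1): return np.median(P[int(y0/1.5):int(y1/1.5),int(x0/1.5):int(x1/1.5)].reshape(-1,3),0).round(1)
print("cover",med(340,440,125,165),med(340,440,250,265),"deck",med(230,270,100,140),med(520,560,200,300),med(120,260,260,300),"hole?",med(335,350,310,330))
print("rail",med(293,307,90,250),med(478,492,100,250),"bar",med(330,460,85,100))
z=med(340,440,125,265)[2]
q=onplane(C,np.array([[312,113],[468,121],[455,297],[312,291]])/1.5,z);print(q.round(1))
g=np.array([[140,131],[644,153],[163,405],[597,425]])/1.5
f=onplane(C,g,124);print(f.round(1),f.mean(0))
im=cv2.imread("pics/w1.png");hsv=cv2.cvtColor(im,cv2.COLOR_BGR2HSV);m=cv2.inRange(hsv,(50,110,40),(75,255,255))
E
```

```text
cover [638.6  60.2 129.1] [584.1  57.1 129.1] deck [647.3 129.6 120.3] [590.5 -21.  120.3] [563.2 163.6 120.2] hole? [545.7  80.7 120.2]
rail [625.4 101.8 137.3] [628.1  15.  137.2] bar [662.3  59.4 134.4]
[[650.9  97.2 129.1]
 [651.3  23.4 129.1]
 [564.3  21.4 129.1]
 [563.2  95.6 129.1]]
[[639.1 183.4 124. ]
 [642.2 -65.6 124. ]
 [487.5 182.1 124. ]
 [490.7 -68.8 124. ]] [564.86259611  57.80438815 124.        ]
```

```bash
cat > to.py <<'E'
from h import *
import sys
from scipy.spatial.transform import Rotation as Ro
def to(x,y,z,yaw):
    s=robot.sense(); R=np.array(s["orientation"])
    Rd=np.array([[np.cos(yaw),np.sin(yaw),0],[np.sin(yaw),-np.cos(yaw),0],[0,0,-1]])
    print("t",s["time_s"],"pos",np.round(s["position"],1),"z",R[:,2].round(4),"yaw",np.arctan2(R[1,0],R[0,0]).round(4),"F",np.round(s["ft_force"],2),"w",np.round(s["grip_width"],1))
    print("offset units",(R.T@(np.array([x,y,z])-s["position"])/30).round(3),"rot units",(Ro.from_matrix(R.T@Rd).as_rotvec()/.15).round(3))
to(*map(float,sys.argv[1:]))
E
python3 to.py 607 59.5 330 0.014
```

```text
t 3.025 pos [570.7  55.  402. ] z [-0.0159  0.0173 -0.9997] yaw 0.0524 F [-0.43 -0.15  0.25] w -0.1
offset units [ 1.251 -0.043  2.384] rot units [-0.119  0.102  0.255]
```

Request:
{"fn": "apply_moves", "kwargs": {"increments": [{"gripper":-1,"offset":[0.6,0,0.8],"rot":[-0.12,0.1,0.25]},{"gripper":-1,"offset":[0.6,0,0.8],"rot":[0,0,0]},{"gripper":-1,"offset":[0,0,0.7],"rot":[0,0,0]},{"gripper":-1,"offset":[0,0,0],"rot":[0,0,0]}]}}

```text
time_s: 3.52
position: [601.9, 54.0, 331.7]
orientation: [[1.0, 0.017, -0.004], [0.017, -1.0, -0.003], [-0.004, 0.003, -1.0]]
ft_force: [-0.6, -0.4, -0.2]
grip_width: -0.2
```

```bash
python3 to.py 607 59.5 310 0.014
```

```text
t 3.525 pos [601.9  54.  331.7] z [-0.004  -0.0026 -1.    ] yaw 0.0167 F [-0.61 -0.39 -0.16] w -0.2
offset units [ 0.177 -0.182  0.721] rot units [0.017 0.027 0.018]
```

Request:
{"fn": "apply_moves", "kwargs": {"increments": [{"gripper":-1,"offset":[0.15,-0.18,0.4],"rot":[0.02,0.03,0.02]},{"gripper":-1,"offset":[0.05,0,0.35],"rot":[0,0,0]},{"gripper":-1,"offset":[0,0,0],"rot":[0,0,0]},{"gripper":-1,"offset":[0,0,0.05],"rot":[0,0,0]}]}}

```text
time_s: 4.03
position: [607.6, 59.0, 308.8]
orientation: [[1.0, 0.013, 0.004], [0.013, -1.0, 0.001], [0.004, -0.001, -1.0]]
ft_force: [0.3, -0.2, -0.1]
grip_width: -0.1
```

```bash
python3 to.py 607 59.5 302 0.014
```

```text
t 4.025 pos [607.6  59.  308.8] z [ 4.e-03  6.e-04 -1.e+00] yaw 0.0134 F [ 0.3  -0.2  -0.08] w -0.1
offset units [-0.022 -0.017  0.226] rot units [-0.003 -0.027 -0.004]
```

Request:
{"fn": "apply_moves", "kwargs": {"increments": [{"gripper":-1,"offset":[0,0,0.07],"rot":[0,-0.02,0]},{"gripper":-1,"offset":[0,0,0.07],"rot":[0,0,0]},{"gripper":-1,"offset":[0,0,0],"rot":[0,0,0]}]}}

```text
time_s: 4.4
position: [607.8, 59.0, 304.9]
orientation: [[1.0, 0.014, 0.002], [0.014, -1.0, 0.0], [0.002, -0.0, -1.0]]
ft_force: [0.0, -0.3, 0.3]
grip_width: 0.1
```

Request:
{"fn": "apply_moves", "kwargs": {"increments": [{"gripper":-1,"offset":[0,0,0.05],"rot":[0,0,0]}]}}

```text
time_s: 4.53
position: [607.9, 59.0, 303.6]
orientation: [[1.0, 0.014, 0.002], [0.014, -1.0, 0.001], [0.002, -0.0, -1.0]]
ft_force: [0.4, 0.1, 0.6]
grip_width: -0.5
```

Request:
{"fn": "apply_moves", "kwargs": {"increments": [{"gripper":-1,"offset":[0,0,0.03],"rot":[0,0,0]}]}}

```text
time_s: 4.65
position: [607.9, 59.1, 302.6]
orientation: [[1.0, 0.014, 0.002], [0.014, -1.0, 0.001], [0.002, -0.0, -1.0]]
ft_force: [-0.8, 0.6, -0.4]
grip_width: -0.1
```

Request:
{"fn": "apply_moves", "kwargs": {"increments": [{"gripper":-1,"offset":[0,0,0.03],"rot":[0,0,0]}]}}

```text
time_s: 4.78
position: [607.9, 59.1, 301.8]
orientation: [[1.0, 0.014, 0.002], [0.014, -1.0, 0.001], [0.002, -0.0, -1.0]]
ft_force: [-0.6, 0.6, 2.9]
grip_width: 0.1
```

Request:
{"fn": "apply_moves", "kwargs": {"increments": [{"gripper":-1,"offset":[0,0,0.02],"rot":[0,0,0]}]}}

```text
time_s: 4.9
position: [607.9, 59.0, 301.6]
orientation: [[1.0, 0.014, 0.003], [0.014, -1.0, 0.0], [0.003, -0.0, -1.0]]
ft_force: [-1.4, 0.5, 4.7]
grip_width: 0.1
```

Request:
{"fn": "apply_moves", "kwargs": {"increments": [{"gripper":-1,"offset":[0,0,0.03],"rot":[0,0,0]}]}}

```text
time_s: 5.03
position: [607.8, 59.0, 301.2]
orientation: [[1.0, 0.014, 0.003], [0.014, -1.0, 0.0], [0.003, -0.0, -1.0]]
ft_force: [-1.7, -0.1, 6.5]
grip_width: -0.4
```

Request:
{"fn": "apply_moves", "kwargs": {"increments": [{"gripper":-1,"offset":[0,0,0.03],"rot":[0,0,0]}]}}

```text
time_s: 5.15
position: [607.8, 59.0, 301.0]
orientation: [[1.0, 0.014, 0.003], [0.014, -1.0, 0.0], [0.003, -0.0, -1.0]]
ft_force: [-1.7, 0.0, 7.2]
grip_width: 0.2
```

Request:
{"fn": "apply_moves", "kwargs": {"increments": [{"gripper":-1,"offset":[0,0,0.04],"rot":[0,0,0]}]}}

```text
time_s: 5.28
position: [607.7, 59.1, 300.8]
orientation: [[1.0, 0.014, 0.004], [0.014, -1.0, 0.0], [0.004, -0.0, -1.0]]
ft_force: [-2.1, 0.1, 8.1]
grip_width: -0.1
```

Request:
{"fn": "apply_moves", "kwargs": {"increments": [{"gripper":-1,"offset":[0,0,0.05],"rot":[0,0,0]}]}}

```text
time_s: 5.4
position: [607.6, 59.1, 300.5]
orientation: [[1.0, 0.014, 0.005], [0.014, -1.0, 0.0], [0.005, -0.0, -1.0]]
ft_force: [-2.9, 0.0, 9.9]
grip_width: 0.3
```

Request:
{"fn": "apply_moves", "kwargs": {"increments": [{"gripper":-1,"offset":[-0.05,0,0.055],"rot":[0,0,0]}]}}

```text
time_s: 5.52
position: [606.9, 59.1, 300.6]
orientation: [[1.0, 0.014, 0.008], [0.014, -1.0, 0.0], [0.008, -0.0, -1.0]]
ft_force: [-0.2, 0.1, 10.0]
grip_width: -0.1
```

Request:
{"fn": "apply_moves", "kwargs": {"increments": [{"gripper":-1,"offset":[-0.08,0,0.055],"rot":[0,0,0]}]}}

```text
time_s: 5.65
position: [605.8, 59.0, 300.8]
orientation: [[1.0, 0.014, 0.014], [0.014, -1.0, 0.001], [0.014, -0.0, -1.0]]
ft_force: [1.4, 1.1, 8.2]
grip_width: 0.1
```

Request:
{"fn": "apply_moves", "kwargs": {"increments": [{"gripper":-1,"offset":[-0.1,0,0.055],"rot":[0,0,0]}]}}

```text
time_s: 5.78
position: [604.6, 59.0, 301.1]
orientation: [[1.0, 0.014, 0.021], [0.014, -1.0, 0.001], [0.021, -0.0, -1.0]]
ft_force: [2.1, 0.4, 5.9]
grip_width: 0.1
```

Request:
{"fn": "apply_moves", "kwargs": {"increments": [{"gripper":-1,"offset":[0,0,0.09],"rot":[0,-0.1,0]}]}}

```text
time_s: 5.9
position: [606.1, 59.0, 300.6]
orientation: [[1.0, 0.014, 0.012], [0.014, -1.0, 0.001], [0.012, -0.001, -1.0]]
ft_force: [0.3, 0.3, 9.1]
grip_width: -0.3
```

```bash
python3 to.py 604 59.1 300.5 0.014
```

```text
t 5.9 pos [606.1  59.  300.6] z [ 1.220e-02  7.000e-04 -9.999e-01] yaw 0.0138 F [0.29 0.26 9.1 ] w -0.3
offset units [-0.071 -0.003  0.001] rot units [-0.004 -0.081 -0.001]
```

Request:
{"fn": "apply_moves", "kwargs": {"increments": [{"gripper":-1,"offset":[-0.1,0,0.08],"rot":[0,-0.12,0]}]}}

```text
time_s: 6.02
position: [606.5, 59.0, 300.9]
orientation: [[1.0, 0.014, 0.006], [0.014, -1.0, 0.001], [0.006, -0.001, -1.0]]
ft_force: [5.8, 0.8, 7.4]
grip_width: -0.1
```

Request:
{"fn": "apply_moves", "kwargs": {"increments": [{"gripper":-1,"offset":[-0.12,0,0.08],"rot":[0,-0.15,0]}]}}

```text
time_s: 6.15
position: [606.2, 59.0, 301.2]
orientation: [[1.0, 0.014, -0.006], [0.014, -1.0, 0.001], [-0.006, -0.001, -1.0]]
ft_force: [4.4, 0.2, 6.4]
grip_width: -0.2
```

Request:
{"fn": "apply_moves", "kwargs": {"increments": [{"gripper":-1,"offset":[0,0,0.11],"rot":[0,0,0]}]}}

```text
time_s: 6.28
position: [606.4, 59.0, 299.6]
orientation: [[1.0, 0.014, -0.005], [0.014, -1.0, 0.001], [-0.005, -0.001, -1.0]]
ft_force: [-6.8, -0.4, 14.2]
grip_width: -0.0
```

Request:
{"fn": "apply_moves", "kwargs": {"increments": [{"gripper":-1,"offset":[-0.08,0,0.11],"rot":[0,-0.04,0]}]}}

```text
time_s: 6.4
position: [605.9, 59.0, 299.4]
orientation: [[1.0, 0.014, -0.003], [0.014, -1.0, 0.001], [-0.003, -0.001, -1.0]]
ft_force: [2.3, 0.3, 15.4]
grip_width: -0.2
```

Request:
{"fn": "apply_moves", "kwargs": {"increments": [{"gripper":-1,"offset":[-0.12,0,0.05],"rot":[0,-0.06,0]}]}}

```text
time_s: 6.52
position: [605.4, 58.9, 301.1]
orientation: [[1.0, 0.014, -0.0], [0.014, -1.0, 0.001], [-0.0, -0.001, -1.0]]
ft_force: [5.0, -0.9, 6.2]
grip_width: 0.2
```

Request:
{"fn": "apply_moves", "kwargs": {"increments": [{"gripper":-1,"offset":[-0.12,0,0.07],"rot":[0,-0.06,0]}]}}

```text
time_s: 6.65
position: [604.4, 58.9, 301.4]
orientation: [[1.0, 0.014, 0.0], [0.014, -1.0, 0.001], [0.0, -0.001, -1.0]]
ft_force: [3.7, -0.0, 4.8]
grip_width: -0.3
```

Request:
{"fn": "apply_moves", "kwargs": {"increments": [{"gripper":-1,"offset":[-0.12,0,0.1],"rot":[0,-0.06,0]}]}}

```text
time_s: 6.78
position: [603.7, 58.9, 300.8]
orientation: [[1.0, 0.014, 0.002], [0.014, -1.0, 0.001], [0.002, -0.001, -1.0]]
ft_force: [5.2, 0.2, 8.0]
grip_width: -0.0
```

Request:
{"fn": "apply_moves", "kwargs": {"increments": [{"gripper":-1,"offset":[-0.12,0,0.09],"rot":[0,-0.06,0]}]}}

```text
time_s: 6.9
position: [603.3, 58.8, 300.8]
orientation: [[1.0, 0.013, 0.004], [0.013, -1.0, 0.001], [0.004, -0.001, -1.0]]
ft_force: [4.4, 0.4, 8.7]
grip_width: 0.3
```

Request:
{"fn": "apply_moves", "kwargs": {"increments": [{"gripper":-1,"offset":[-0.12,0,0.12],"rot":[0,-0.08,0]}]}}

```text
time_s: 7.02
position: [603.3, 58.8, 300.3]
orientation: [[1.0, 0.013, 0.004], [0.013, -1.0, 0.001], [0.004, -0.001, -1.0]]
ft_force: [4.9, -0.4, 11.5]
grip_width: -0.1
```

Request:
{"fn": "apply_moves", "kwargs": {"increments": [{"gripper":-1,"offset":[-0.15,0,0.11],"rot":[0,-0.08,0]}]}}

```text
time_s: 7.15
position: [602.8, 58.8, 300.4]
orientation: [[1.0, 0.013, 0.006], [0.013, -1.0, 0.002], [0.006, -0.001, -1.0]]
ft_force: [7.4, 0.5, 9.7]
grip_width: -0.1
```

Request:
{"fn": "apply_moves", "kwargs": {"increments": [{"gripper":-1,"offset":[-0.15,0,0.13],"rot":[0,-0.1,0]}]}}

```text
time_s: 7.28
position: [602.4, 58.8, 300.1]
orientation: [[1.0, 0.013, 0.005], [0.013, -1.0, 0.002], [0.005, -0.002, -1.0]]
ft_force: [6.7, 0.1, 10.5]
grip_width: 0.3
```

Request:
{"fn": "apply_moves", "kwargs": {"increments": [{"gripper":-1,"offset":[-0.17,0,0.12],"rot":[0,-0.1,0]}]}}

```text
time_s: 7.4
position: [601.6, 58.7, 300.3]
orientation: [[1.0, 0.013, 0.005], [0.013, -1.0, 0.002], [0.005, -0.002, -1.0]]
ft_force: [6.2, 0.0, 11.6]
grip_width: -0.3
```

```bash
python3 - <<'E'
from h import *
s=robot.sense(); im,d=robot.get_image("wrist"); cv2.imwrite("pics/w2.png",im)
C=cam("wrist",s); print(s["position"],s["ft_force"],proj(C,[[564,58,129],[564,30,129],[564,90,129],[651,58,129],[564,20,129],[651,20,129]]).round(1))
E
```

```text
[601.59329524  58.73226579 300.26394686] [ 6.15917358  0.01194833 11.61389755] [[253.8 317.6]
 [309.2 318.1]
 [190.5 316.5]
 [256.7 144.5]
 [328.8 318.2]
 [344.  145.9]]
```

View pics/w2.png

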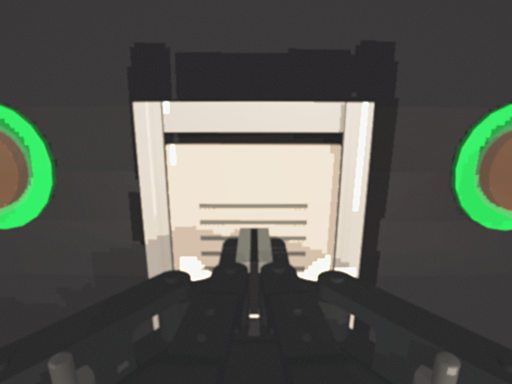

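Request:
{"fn": "apply_moves", "kwargs": {"increments": [{"gripper":-1,"offset":[-0.17,0,0.13],"rot":[0,-0.1,0]}]}}

```text
time_s: 7.58
position: [600.6, 58.7, 300.2]
orientation: [[1.0, 0.013, 0.005], [0.013, -1.0, 0.002], [0.005, -0.002, -1.0]]
ft_force: [6.5, 0.9, 11.0]
grip_width: 0.2
```

Request:
{"fn": "apply_moves", "kwargs": {"increments": [{"gripper":-1,"offset":[-0.17,0,0.13],"rot":[0,-0.1,0]}]}}

```text
time_s: 7.7
position: [599.8, 58.7, 300.1]
orientation: [[1.0, 0.013, 0.005], [0.013, -1.0, 0.002], [0.005, -0.002, -1.0]]
ft_force: [6.4, 0.1, 12.3]
grip_width: -0.0
```

Request:
{"fn": "apply_moves", "kwargs": {"increments": [{"gripper":-1,"offset":[-0.17,0,0.13],"rot":[0,-0.1,0]}]}}

```text
time_s: 7.82
position: [599.0, 58.6, 300.1]
orientation: [[1.0, 0.013, 0.005], [0.013, -1.0, 0.002], [0.005, -0.002, -1.0]]
ft_force: [6.3, 0.5, 12.0]
grip_width: -0.2
```

Request:
{"fn": "apply_moves", "kwargs": {"increments": [{"gripper":-1,"offset":[-0.17,0,0.13],"rot":[0,-0.1,0]}]}}

```text
time_s: 7.95
position: [598.3, 58.6, 300.1]
orientation: [[1.0, 0.013, 0.005], [0.013, -1.0, 0.002], [0.005, -0.002, -1.0]]
ft_force: [5.7, -0.9, 11.1]
grip_width: 0.2
```

Request:
{"fn": "apply_moves", "kwargs": {"increments": [{"gripper":-1,"offset":[-0.2,0,0.135],"rot":[0,-0.1,0]}]}}

```text
time_s: 8.07
position: [596.7, 58.5, 300.1]
orientation: [[1.0, 0.013, 0.005], [0.013, -1.0, 0.003], [0.005, -0.003, -1.0]]
ft_force: [6.2, -0.6, 12.8]
grip_width: -0.1
```

Request:
{"fn": "apply_moves", "kwargs": {"increments": [{"gripper":-1,"offset":[-0.2,0,0.135],"rot":[0,-0.1,0]}]}}

```text
time_s: 8.2
position: [595.1, 58.5, 300.0]
orientation: [[1.0, 0.013, 0.005], [0.013, -1.0, 0.003], [0.005, -0.003, -1.0]]
ft_force: [6.2, 0.0, 12.6]
grip_width: 0.1
```

```bash
python3 - <<'E'
from h import *
s=robot.sense(); im,d=robot.get_image("wrist"); cv2.imwrite("pics/w3.png",im)
C=cam("wrist",s); print(s["position"],s["ft_force"],proj(C,[[651,58,129],[651,90,129]]).round(1))
E
```

```text
[595.1152916   58.50439674 300.02002391] [ 6.15254821  0.01858808 12.58662576] [[256.7 129.6]
 [182.  128.7]]
```

View pics/w3.png

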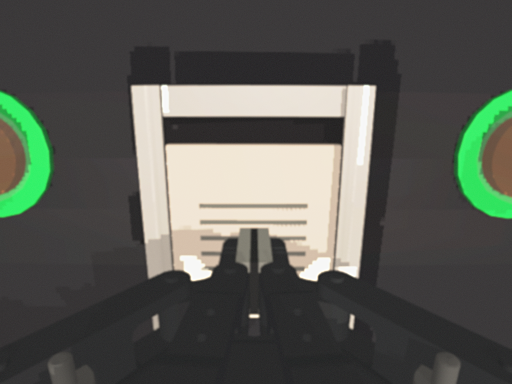

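Request:
{"fn": "apply_moves", "kwargs": {"increments": [{"gripper":-1,"offset":[-0.2,0,0.13],"rot":[0,-0.1,0]},{"gripper":-1,"offset":[-0.2,0,0.13],"rot":[0,-0.1,0]},{"gripper":-1,"offset":[-0.2,0,0.13],"rot":[0,-0.1,0]}]}}

```text
time_s: 8.62
position: [590.1, 58.4, 300.1]
orientation: [[1.0, 0.012, 0.006], [0.012, -1.0, 0.003], [0.006, -0.003, -1.0]]
ft_force: [5.6, -0.4, 11.0]
grip_width: 0.0
```

Request:
{"fn": "apply_moves", "kwargs": {"increments": [{"gripper":-1,"offset":[-0.2,0,0.135],"rot":[0,-0.1,0]},{"gripper":-1,"offset":[-0.2,0,0.135],"rot":[0,-0.1,0]},{"gripper":-1,"offset":[-0.2,0,0.135],"rot":[0,-0.1,0]},{"gripper":-1,"offset":[-0.2,0,0.135],"rot":[0,-0.1,0]}]}}

```text
time_s: 9.12
position: [583.9, 58.2, 299.9]
orientation: [[1.0, 0.012, 0.008], [0.012, -1.0, 0.004], [0.008, -0.004, -1.0]]
ft_force: [5.2, 0.4, 12.8]
grip_width: 0.0
```

Steady at about 12 N; continuing.

Request:
{"fn": "apply_moves", "kwargs": {"increments": [{"gripper":-1,"offset":[-0.22,0,0.13],"rot":[0,-0.11,0]},{"gripper":-1,"offset":[-0.22,0,0.13],"rot":[0,-0.11,0]},{"gripper":-1,"offset":[-0.22,0,0.13],"rot":[0,-0.11,0]},{"gripper":-1,"offset":[-0.22,0,0.13],"rot":[0,-0.11,0]}]}}

```text
time_s: 9.62
position: [575.4, 58.0, 300.0]
orientation: [[1.0, 0.012, 0.004], [0.012, -1.0, 0.004], [0.004, -0.004, -1.0]]
ft_force: [6.3, -0.0, 11.4]
grip_width: -0.1
```

Request:
{"fn": "apply_moves", "kwargs": {"increments": [{"gripper":-1,"offset":[-0.22,0,0.135],"rot":[0,-0.12,0]},{"gripper":-1,"offset":[-0.22,0,0.135],"rot":[0,-0.12,0]},{"gripper":-1,"offset":[-0.22,0,0.135],"rot":[0,-0.12,0]},{"gripper":-1,"offset":[-0.22,0,0.135],"rot":[0,-0.12,0]}]}}

```text
time_s: 10.12
position: [567.1, 57.8, 299.9]
orientation: [[1.0, 0.012, -0.005], [0.012, -1.0, 0.005], [-0.005, -0.005, -1.0]]
ft_force: [5.2, -0.2, 13.2]
grip_width: 0.1
```

Request:
{"fn": "apply_moves", "kwargs": {"increments": [{"gripper":-1,"offset":[-0.22,0,0.13],"rot":[0,-0.09,0]},{"gripper":-1,"offset":[-0.22,0,0.13],"rot":[0,-0.09,0]},{"gripper":-1,"offset":[-0.22,0,0.13],"rot":[0,-0.09,0]},{"gripper":-1,"offset":[-0.22,0,0.13],"rot":[0,-0.09,0]}]}}

```text
time_s: 10.62
position: [558.7, 57.6, 300.0]
orientation: [[1.0, 0.012, 0.003], [0.012, -1.0, 0.005], [0.003, -0.005, -1.0]]
ft_force: [6.3, 0.3, 13.0]
grip_width: 0.1
```

Request:
{"fn": "apply_moves", "kwargs": {"increments": [{"gripper":-1,"offset":[-0.22,0,0.13],"rot":[0,-0.09,0]},{"gripper":-1,"offset":[-0.22,0,0.13],"rot":[0,-0.09,0]},{"gripper":-1,"offset":[-0.22,0,0.13],"rot":[0,-0.09,0]},{"gripper":-1,"offset":[-0.22,0,0.13],"rot":[0,-0.09,0]}]}}

```text
time_s: 11.12
position: [550.7, 57.5, 299.9]
orientation: [[1.0, 0.012, 0.012], [0.012, -1.0, 0.006], [0.012, -0.006, -1.0]]
ft_force: [7.3, -0.2, 12.9]
grip_width: 0.4
```

```bash
python3 - <<'E'
from h import *
s=robot.sense(); im,d=robot.get_image("wrist"); cv2.imwrite("pics/w4.png",im)
C=cam("wrist",s); print(s["position"],s["orientation"][0,2],s["ft_force"],proj(C,[[651,58,129],[571,58,129]]).round(1))
E
```

```text
[550.67907731  57.45758544 299.89707421] 0.011762156636511797 [ 7.25292421 -0.16928922 12.94440935] [[256.8  20.2]
 [254.2 211. ]]
```

View pics/w4.png

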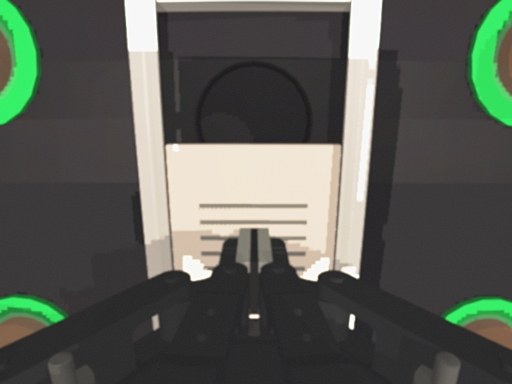

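Request:
{"fn": "apply_moves", "kwargs": {"increments": [{"gripper":-1,"offset":[-0.22,0,0.13],"rot":[0,-0.12,0]},{"gripper":-1,"offset":[-0.22,0,0.13],"rot":[0,-0.12,0]},{"gripper":-1,"offset":[-0.22,0,0.13],"rot":[0,-0.12,0]},{"gripper":-1,"offset":[-0.22,0,0.13],"rot":[0,-0.12,0]}]}}

```text
time_s: 11.68
position: [542.7, 57.3, 299.8]
orientation: [[1.0, 0.012, 0.003], [0.012, -1.0, 0.006], [0.003, -0.006, -1.0]]
ft_force: [6.9, -0.3, 13.6]
grip_width: -0.1
```

Request:
{"fn": "apply_moves", "kwargs": {"increments": [{"gripper":-1,"offset":[-0.22,0,0.13],"rot":[0,-0.11,0]},{"gripper":-1,"offset":[-0.22,0,0.13],"rot":[0,-0.11,0]},{"gripper":-1,"offset":[-0.22,0,0.13],"rot":[0,-0.11,0]},{"gripper":-1,"offset":[-0.22,0,0.13],"rot":[0,-0.11,0]}]}}

```text
time_s: 12.18
position: [535.1, 57.1, 299.8]
orientation: [[1.0, 0.012, -0.0], [0.012, -1.0, 0.007], [-0.0, -0.007, -1.0]]
ft_force: [6.2, 0.5, 13.1]
grip_width: -0.1
```

Request:
{"fn": "apply_moves", "kwargs": {"increments": [{"gripper":-1,"offset":[-0.22,0,0.13],"rot":[0,-0.1,0]},{"gripper":-1,"offset":[-0.22,0,0.13],"rot":[0,-0.1,0]},{"gripper":-1,"offset":[-0.22,0,0.13],"rot":[0,-0.1,0]}]}}

```text
time_s: 12.55
position: [529.4, 57.0, 299.8]
orientation: [[1.0, 0.012, 0.003], [0.012, -1.0, 0.007], [0.003, -0.007, -1.0]]
ft_force: [5.5, -0.6, 14.3]
grip_width: 0.4
```

Request:
{"fn": "apply_moves", "kwargs": {"increments": [{"gripper":-1,"offset":[-0.2,0,0.12],"rot":[0,-0.1,0]},{"gripper":-1,"offset":[-0.2,0,0.12],"rot":[0,-0.1,0]}]}}

```text
time_s: 12.8
position: [526.6, 57.0, 300.0]
orientation: [[1.0, 0.012, 0.004], [0.012, -1.0, 0.007], [0.004, -0.007, -1.0]]
ft_force: [6.6, -0.2, 12.8]
grip_width: 0.5
```

Request:
{"fn": "apply_moves", "kwargs": {"increments": [{"gripper":-1,"offset":[-0.2,0,0.125],"rot":[0,-0.1,0]},{"gripper":-1,"offset":[-0.2,0,0.125],"rot":[0,-0.1,0]}]}}

```text
time_s: 13.05
position: [524.5, 56.9, 300.0]
orientation: [[1.0, 0.012, 0.006], [0.012, -1.0, 0.007], [0.007, -0.007, -1.0]]
ft_force: [8.4, -0.1, 11.3]
grip_width: 0.4
```

```bash
python3 - <<'E'
from h import *
s=robot.sense(); im,d=robot.get_image("wrist"); cv2.imwrite("pics/w5.png",im)
C=cam("wrist",s); print(s["position"],s["orientation"][0,2],s["ft_force"],proj(C,[[651,58,129],[571,58,129]]).round(1))
E
```

```text
[524.51030263  56.90504586 300.02895513] 0.006478531993467788 [ 8.42841053 -0.13451429 11.25104514] [[257.1 -55. ]
 [254.4 151.8]]
```

View pics/w5.png

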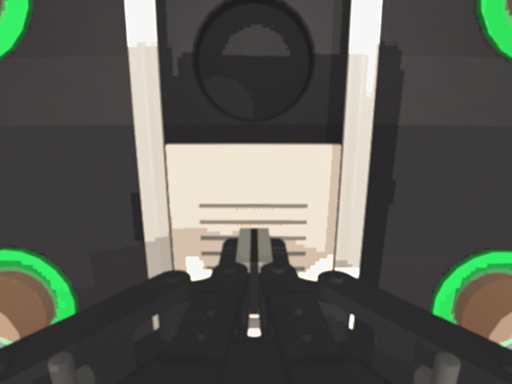

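Request:
{"fn": "apply_moves", "kwargs": {"increments": [{"gripper":-1,"offset":[-0.2,0,0.13],"rot":[0,-0.1,0]},{"gripper":-1,"offset":[-0.2,0,0.13],"rot":[0,-0.1,0]}]}}

```text
time_s: 13.35
position: [523.5, 56.8, 300.1]
orientation: [[1.0, 0.012, 0.012], [0.012, -1.0, 0.008], [0.012, -0.007, -1.0]]
ft_force: [7.7, -0.0, 11.3]
grip_width: -0.1
```

Request:
{"fn": "apply_moves", "kwargs": {"increments": [{"gripper":-1,"offset":[-0.21,0,0.13],"rot":[0,-0.1,0]},{"gripper":-1,"offset":[-0.21,0,0.13],"rot":[0,-0.1,0]}]}}

```text
time_s: 13.6
position: [522.3, 56.8, 300.1]
orientation: [[1.0, 0.012, 0.019], [0.011, -1.0, 0.008], [0.019, -0.008, -1.0]]
ft_force: [7.7, -0.2, 12.5]
grip_width: -0.2
```

```bash
python3 - <<'E'
from h import *
s=robot.sense(); im,d=robot.get_image("wrist"); cv2.imwrite("pics/w6.png",im)
C=cam("wrist",s); print(s["position"],s["orientation"][0,2],s["ft_force"],proj(C,[[651,58,129],[571,58,129]]).round(1))
E
```

```text
[522.2714788   56.79866846 300.09397808] 0.019084355714678043 [ 7.72885189 -0.21481896 12.49071474] [[257.  -53.2]
 [254.4 151.4]]
```

View pics/w6.png

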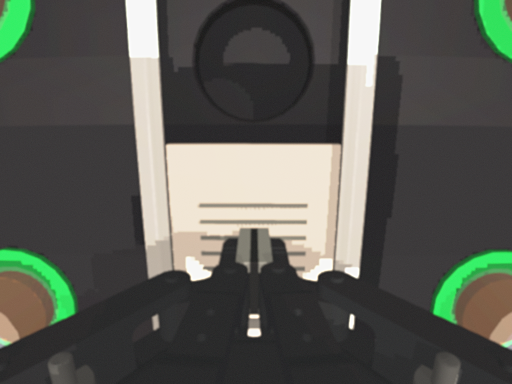

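Request:
{"fn": "apply_moves", "kwargs": {"increments": [{"gripper":-1,"offset":[-0.23,0,0.13],"rot":[0,-0.18,0]}]}}

```text
time_s: 13.78
position: [521.1, 56.8, 300.1]
orientation: [[1.0, 0.012, 0.011], [0.011, -1.0, 0.008], [0.011, -0.008, -1.0]]
ft_force: [8.3, -0.4, 12.2]
grip_width: 0.0
```

Request:
{"fn": "apply_moves", "kwargs": {"increments": [{"gripper":-1,"offset":[-0.23,0,0.13],"rot":[0,-0.15,0]}]}}

```text
time_s: 13.9
position: [520.0, 56.8, 300.1]
orientation: [[1.0, 0.012, 0.006], [0.011, -1.0, 0.008], [0.007, -0.008, -1.0]]
ft_force: [8.6, -1.4, 11.1]
grip_width: 0.1
```

Request:
{"fn": "apply_moves", "kwargs": {"increments": [{"gripper":-1,"offset":[-0.23,0,0.13],"rot":[0,-0.15,0]}]}}

```text
time_s: 14.02
position: [518.8, 56.7, 300.1]
orientation: [[1.0, 0.011, 0.002], [0.011, -1.0, 0.008], [0.002, -0.008, -1.0]]
ft_force: [8.5, 0.0, 10.7]
grip_width: -0.1
```

Request:
{"fn": "apply_moves", "kwargs": {"increments": [{"gripper":-1,"offset":[0,0,-0.2],"rot":[0,0,0]},{"gripper":-1,"offset":[0,0,-0.6],"rot":[0,0,0]},{"gripper":-1,"offset":[0.5,0,-1],"rot":[0,0,0]},{"gripper":-1,"offset":[0.7,0,-1],"rot":[0,0,0]},{"gripper":-1,"offset":[0.5,0,-1],"rot":[0,0,0]},{"gripper":-1,"offset":[0,0,0],"rot":[0,0,0]}]}}

```text
time_s: 14.78
position: [569.3, 56.3, 415.7]
orientation: [[1.0, 0.011, -0.003], [0.012, -1.0, 0.008], [-0.003, -0.008, -1.0]]
ft_force: [-0.1, 0.0, 0.4]
grip_width: 0.2
```

```bash
python3 to.py 603 -342 330 0.014; python3 - <<'E'
from h import *
s=robot.sense(); im,d=robot.get_image("wrist"); cv2.imwrite("pics/w7.png",cv2.resize(im,None,fx=1.5,fy=1.5,interpolation=cv2.INTER_CUBIC))
C=cam("wrist",s);P=cloud(C,d); np.save("pics/w7P.npy",P)
import pickle; pickle.dump(s,open("pics/w7.pkl","wb"))
E
```

```text
t 14.775 pos [569.3  56.3 415.7] z [-0.0033  0.008  -1.    ] yaw 0.0115 F [-0.15  0.01  0.38] w 0.2
offset units [ 0.978 13.312  2.746] rot units [-0.054  0.021 -0.017]
```

View pics/w7.png

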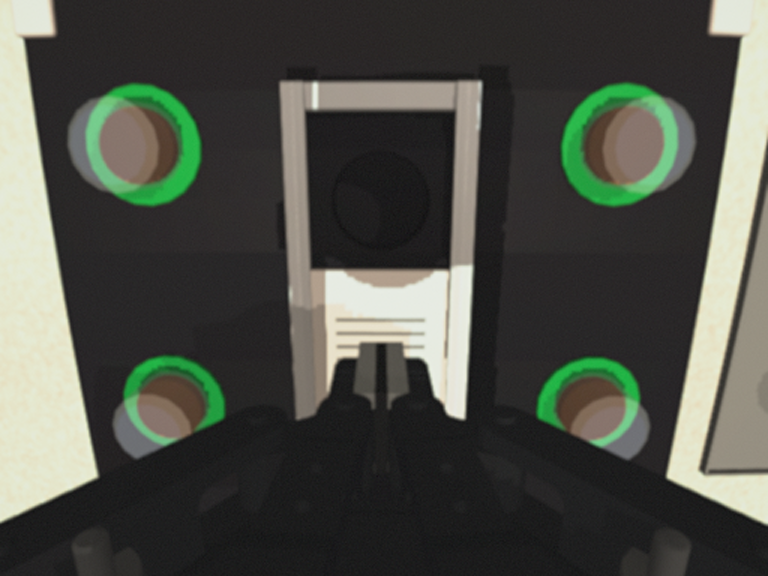

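```bash
python3 - <<'E'
from h import *
import pickle
s=pickle.load(open("pics/w7.pkl","rb"));C=cam("wrist",s)
im=cv2.imread("pics/w7.png")
g=cv2.convertScaleAbs(im[130:300,300:470],alpha=4,beta=-40); cv2.imwrite("pics/hole.png",cv2.resize(g,None,fx=3.5,fy=3.5,interpolation=cv2.INTER_CUBIC))
u=lambda *p:onplane(C,np.array(p)/1.5,120).round(1)
print("hole",u((381,200),(334,200),(429,200),(381,152),(381,249)))
f=onplane(C,np.array([(143,145),(619,145),(174,404),(589,407)])/1.5,124);print("rings",f.round(1),f.mean(0).round(1))
e=onplane(C,np.array([(312,270),(449,268)])/1.5,129);print("cover edge",e.round(1))
E
```

```text
hole [[610.4  58.5 120. ]
 [610.1  83.9 120. ]
 [610.8  32.7 120. ]
 [635.5  58.9 120. ]
 [583.6  58.2 120. ]]
rings [[638.3 183.6 124. ]
 [641.4 -64.9 124. ]
 [487.8 182.  124. ]
 [489.9 -68.  124. ]] [564.4  58.2 124. ]
cover edge [[573.3  95.3 129. ]
 [575.5  21.4 129. ]]
```

View pics/hole.png

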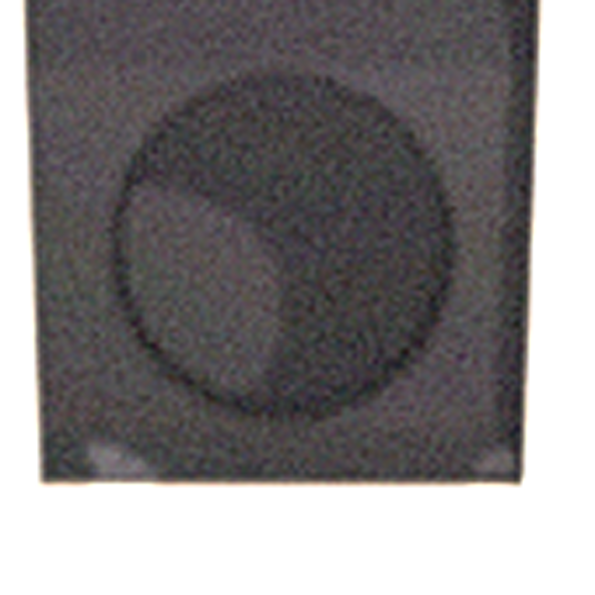

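Request:
{"fn": "apply_moves", "kwargs": {"increments": [{"gripper":-0.5,"offset":[0.7,0,0],"rot":[-0.05,0.02,-1]},{"gripper":-0.5,"offset":[0.6,0,0],"rot":[0,0,-1]},{"gripper":-0.5,"offset":[0,0,0],"rot":[0,0,-1]},{"gripper":-0.5,"offset":[0,0,0],"rot":[0,0,-1]},{"gripper":-0.5,"offset":[0,0,0],"rot":[0,0,-1]},{"gripper":-0.5,"offset":[0,0,0],"rot":[0,0,-1]},{"gripper":0.3,"offset":[0,0,0],"rot":[0,0,-1]},{"gripper":0.3,"offset":[0,0,0],"rot":[0,0,-1]},{"gripper":0.3,"offset":[0,0,0],"rot":[0,0,-1]},{"gripper":0.3,"offset":[0,0,0],"rot":[0,0,-1]}]}}

```text
time_s: 16.08
position: [592.9, 59.6, 390.5]
orientation: [[0.009, 0.998, -0.054], [1.0, -0.009, -0.001], [-0.001, -0.054, -0.999]]
ft_force: [0.4, -0.2, 0.3]
grip_width: 55.5
```

```bash
python3 to.py 610 58.5 415 1.585
```

```text
t 16.075 pos [592.9  59.6 390.5] z [-5.410e-02 -9.000e-04 -9.985e-01] yaw 1.5618 F [ 0.44 -0.17  0.28] w 55.5
offset units [-0.033  0.527 -0.846] rot units [-0.361  0.005 -0.155]
```

Request:
{"fn": "apply_moves", "kwargs": {"increments": [{"gripper":0.3,"offset":[0,0.5,-0.8],"rot":[-0.36,0,-0.15]},{"gripper":0.3,"offset":[0,0,0],"rot":[0,0,0]}]}}

```text
time_s: 16.32
position: [606.5, 59.5, 409.1]
orientation: [[-0.015, 1.0, -0.01], [1.0, 0.015, -0.001], [-0.001, -0.01, -1.0]]
ft_force: [0.6, -0.8, 0.8]
grip_width: 55.1
```

```bash
python3 to.py 602 -342 350 1.585; python3 - <<'E'
from h import *
s=robot.sense(); im,d=robot.get_image("wrist"); 
C=cam("wrist",s); import pickle; pickle.dump(s,open("pics/w8.pkl","wb"))
print(proj(C,[[610.5,58.5,120]]))
cv2.imwrite("pics/w8.png",cv2.resize(im,None,fx=1.5,fy=1.5,interpolation=cv2.INTER_CUBIC))
E
```

```text
t 16.325 pos [606.5  59.5 409.1] z [-0.0099 -0.0011 -1.    ] yaw 1.5861 F [ 0.61 -0.8   0.76] w 55.1
offset units [-13.377  -0.334   1.987] rot units [-0.066  0.007  0.007]
[[261.69886049 185.86283172]]
```

View pics/w8.png

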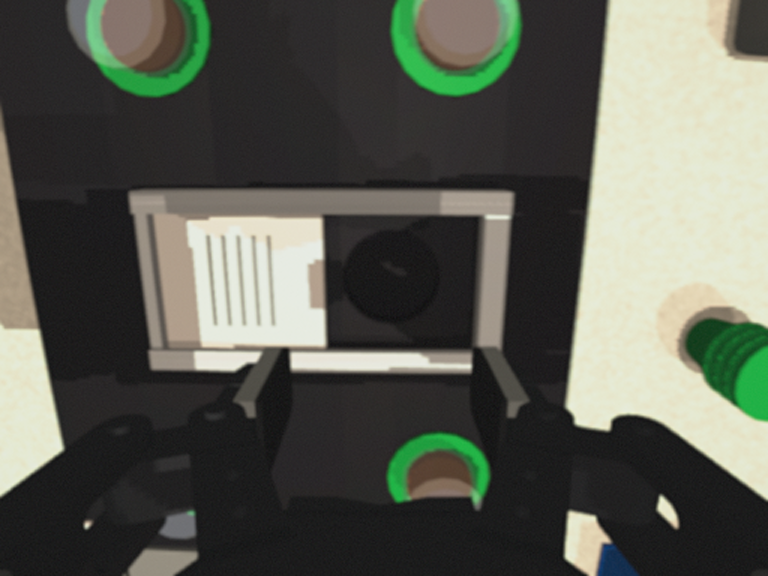

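```bash
python3 - <<'E'
from h import *
import pickle
s=pickle.load(open("pics/w8.pkl","rb"));C=cam("wrist",s)
im=cv2.imread("pics/w8.png"); g=cv2.convertScaleAbs(im[205:355,315:485],alpha=4,beta=-40); cv2.imwrite("pics/hole2.png",cv2.resize(g,None,fx=4,fy=4))
u=lambda *p:onplane(C,np.array(p)/1.5,120).round(1)
print(u((391,276),(344,276),(439,276),(391,230),(391,322)))
E
```

```text
[[609.6  60.1 120. ]
 [583.9  59.6 120. ]
 [635.8  60.6 120. ]
 [609.1  85.3 120. ]
 [610.2  33.5 120. ]]
```

View pics/hole2.png

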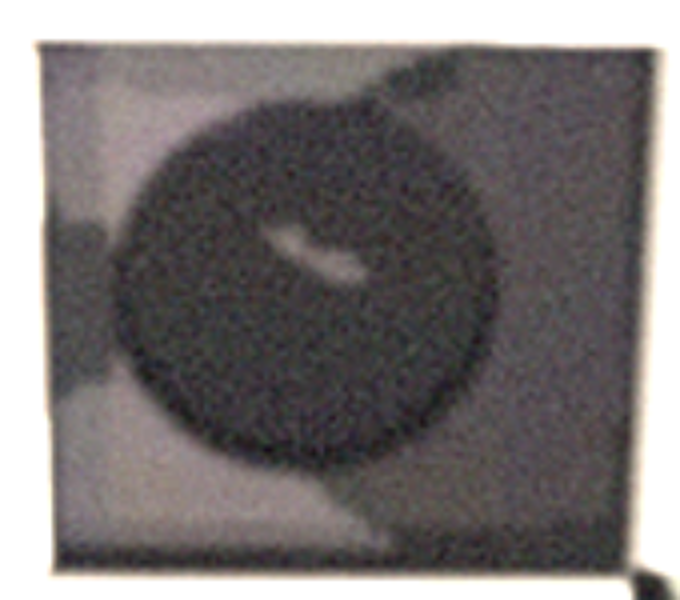

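Request:
{"fn": "apply_moves", "kwargs": {"increments": [{"gripper":0.3,"offset":[-1,0,0],"rot":[-0.07,0,0]},{"gripper":0.3,"offset":[-1,0,0],"rot":[0,0,0]},{"gripper":0.3,"offset":[-1,0,0],"rot":[0,0,0]},{"gripper":0.3,"offset":[-1,0,0],"rot":[0,0,0]},{"gripper":0.3,"offset":[-1,0,0],"rot":[0,0,0]},{"gripper":0.3,"offset":[-1,0,0],"rot":[0,0,0]},{"gripper":0.3,"offset":[-1,0,0],"rot":[0,0,0]},{"gripper":0.3,"offset":[-1,0,0],"rot":[0,0,0]},{"gripper":0.3,"offset":[-1,0,0],"rot":[0,0,0]},{"gripper":0.3,"offset":[-1,0,0],"rot":[0,0,0]},{"gripper":0.3,"offset":[-1,0,0],"rot":[0,0,0]}]}}

```text
time_s: 17.75
position: [593.4, -273.1, 380.5]
orientation: [[-0.013, 0.998, -0.064], [1.0, 0.015, 0.017], [0.018, -0.064, -0.998]]
ft_force: [0.7, 0.3, -0.1]
grip_width: 55.8
```

```bash
python3 to.py 602 -342 350 1.585
```

```text
t 17.75 pos [ 593.4 -273.1  380.5] z [-0.0644  0.0169 -0.9978] yaw 1.5842 F [ 0.74  0.34 -0.08] w 55.8
offset units [-2.318  0.319  0.956] rot units [-0.428 -0.119 -0.001]
```

Request:
{"fn": "apply_moves", "kwargs": {"increments": [{"gripper":0.3,"offset":[-0.7,0.1,0.3],"rot":[-0.43,-0.12,0]},{"gripper":0.3,"offset":[-0.7,0,0.3],"rot":[0,0,0]},{"gripper":0.3,"offset":[-0.7,0,0.2],"rot":[-0.05,0,0]},{"gripper":0.3,"offset":[0,0,0],"rot":[0,0,0]}]}}

```text
time_s: 18.25
position: [592.8, -338.7, 347.9]
orientation: [[-0.01, 1.0, -0.005], [1.0, 0.01, 0.008], [0.008, -0.005, -1.0]]
ft_force: [0.1, 1.1, 0.5]
grip_width: 55.0
```

```bash
python3 to.py 602 -342 350 1.585; python3 - <<'E'
from h import *
s=robot.sense(); im,d=robot.get_image("wrist"); 
C=cam("wrist",s); import pickle; pickle.dump(s,open("pics/w9.pkl","wb"));np.save("pics/w9.npy",d)
cv2.imwrite("pics/w9.png",cv2.resize(im,None,fx=1.5,fy=1.5,interpolation=cv2.INTER_CUBIC))
E
```

```text
t 18.25 pos [ 592.8 -338.7  347.9] z [-0.0053  0.008  -1.    ] yaw 1.581 F [0.13 1.12 0.47] w 55.0
offset units [-0.113  0.306 -0.071] rot units [-0.035 -0.054 -0.027]
```

View pics/w9.png

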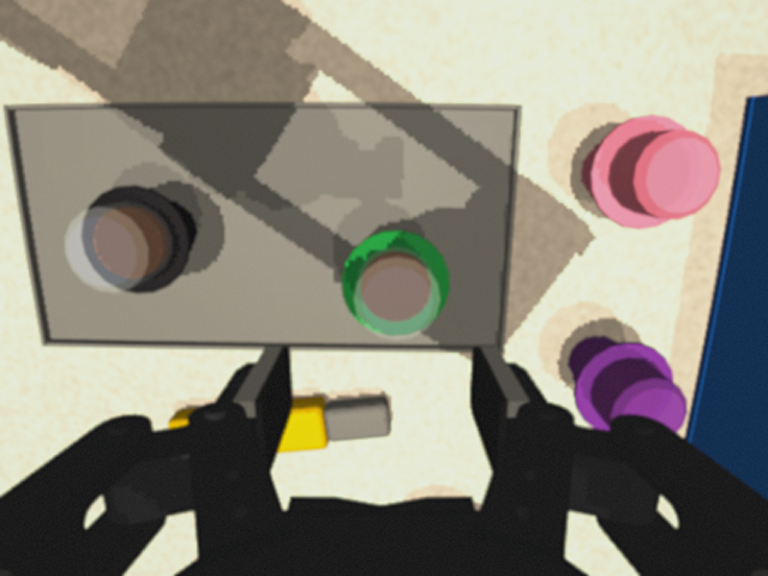

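```bash
python3 - <<'E'
from h import *
import pickle
s=pickle.load(open("pics/w9.pkl","rb"));C=cam("wrist",s);d=np.load("pics/w9.npy");P=cloud(C,d)
im=cv2.imread("pics/w9.png"); g=im[215:350,330:465]; cv2.imwrite("pics/pot.png",cv2.resize(g,None,fx=4,fy=4))
m=lambda x0,x1,y0,y1: np.median(P[int(y0/1.5):int(y1/1.5),int(x0/1.5):int(x1/1.5)].reshape(-1,3),0).round(1)
print("tray",m(250,310,130,150),"dome",m(380,412,285,305),"flange",m(385,405,236,244))
print("flange z51",onplane(C,np.array([(395.5,283.5)])/1.5,51),"black?",onplane(C,np.array([(137,238)])/1.5,51))
E
```

```text
tray [ 527.  -262.2    3.1] dome [ 598.6 -338.4   84.4] flange [ 598.6 -316.1   51.4]
flange z51 [[ 600.04327709 -341.73752204   51.        ]] black? [[ 454.89515028 -317.19356822   51.        ]]
```

View pics/pot.png

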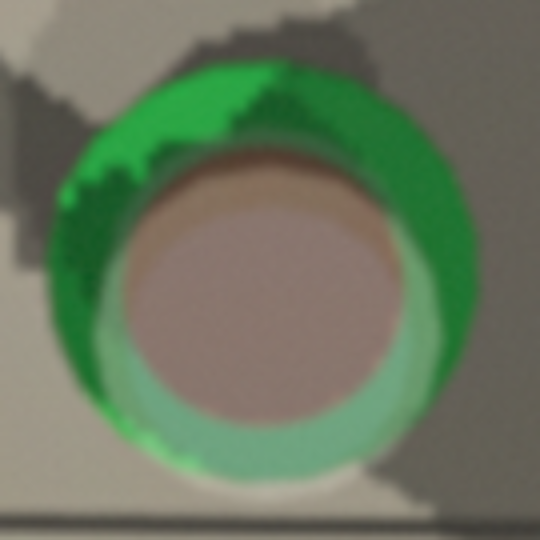

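Request:
{"fn": "apply_moves", "kwargs": {"increments": [{"gripper":0.5,"offset":[-0.13,0.22,0.5],"rot":[-0.03,-0.05,-0.03]},{"gripper":0.5,"offset":[0,0,0.5],"rot":[0,0,0]},{"gripper":0.5,"offset":[0,0,0.5],"rot":[0,0,0]},{"gripper":0.5,"offset":[0,0,0],"rot":[0,0,0]}]}}

```text
time_s: 18.8
position: [600.3, -339.1, 299.9]
orientation: [[-0.018, 1.0, -0.001], [1.0, 0.018, 0.002], [0.002, -0.001, -1.0]]
ft_force: [-1.1, 0.4, -0.5]
grip_width: 64.1
```

```bash
python3 to.py 599.8 -342.5 231 1.585
```

```text
t 18.8 pos [ 600.3 -339.1  299.9] z [-0.0014  0.0022 -1.    ] yaw 1.589 F [-1.06  0.41 -0.45] w 64.1
offset units [-0.117 -0.017  2.296] rot units [-0.009 -0.015  0.027]
```

Request:
{"fn": "apply_moves", "kwargs": {"increments": [{"gripper":0.5,"offset":[-0.12,-0.02,0.5],"rot":[-0.01,-0.02,0.03]},{"gripper":0.5,"offset":[0,0,0.5],"rot":[0,0,0]},{"gripper":0.5,"offset":[0,0,0.5],"rot":[0,0,0]},{"gripper":0.5,"offset":[0,0,0],"rot":[0,0,0]}]}}

```text
time_s: 19.3
position: [599.7, -342.7, 251.6]
orientation: [[-0.014, 1.0, -0.0], [1.0, 0.014, -0.001], [-0.001, -0.0, -1.0]]
ft_force: [-0.6, 0.4, -0.8]
grip_width: 63.8
```

```bash
python3 to.py 599.8 -342.5 231 1.585; python3 - <<'E'
from h import *
s=robot.sense(); im,d=robot.get_image("wrist"); 
cv2.imwrite("pics/w10.png",cv2.resize(im,None,fx=1.5,fy=1.5,interpolation=cv2.INTER_CUBIC))
E
```

```text
t 19.3 pos [ 599.7 -342.7  251.6] z [-0.e+00 -8.e-04 -1.e+00] yaw 1.5844 F [-0.58  0.39 -0.84] w 63.8
offset units [0.008 0.004 0.686] rot units [-0.     0.005 -0.004]
```

View pics/w10.png

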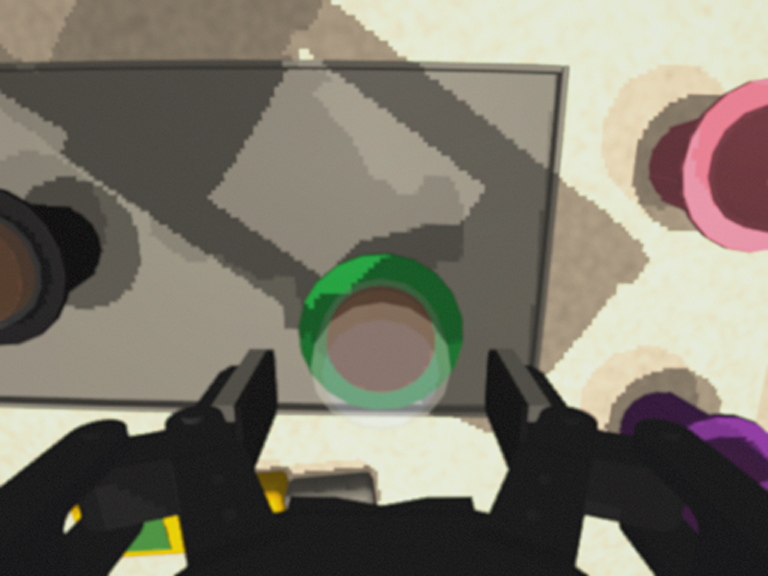

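Request:
{"fn": "apply_moves", "kwargs": {"increments": [{"gripper":0.5,"offset":[0,0,0.4],"rot":[0,0,0]},{"gripper":0.5,"offset":[0,0,0.25],"rot":[0,0,0]},{"gripper":0.5,"offset":[0,0,0],"rot":[0,0,0]}]}}

```text
time_s: 19.73
position: [600.5, -343.3, 232.6]
orientation: [[-0.014, 1.0, 0.003], [1.0, 0.014, -0.003], [-0.003, 0.003, -1.0]]
ft_force: [0.5, 0.3, 0.5]
grip_width: 64.2
```

Request:
{"fn": "apply_moves", "kwargs": {"increments": [{"gripper":-0.2,"offset":[0,0,0],"rot":[0,0,0]},{"gripper":-0.2,"offset":[0,0,0],"rot":[0,0,0]},{"gripper":-0.2,"offset":[0,0,0],"rot":[0,0,0]},{"gripper":-0.2,"offset":[0,0,0],"rot":[0,0,0]}], "newtons": 35}}

```text
time_s: 20.23
position: [600.7, -343.4, 233.4]
orientation: [[-0.014, 1.0, 0.004], [1.0, 0.014, -0.004], [-0.004, 0.004, -1.0]]
ft_force: [-0.2, -0.1, -0.2]
grip_width: 42.7
```

```bash
python3 to.py 599.8 -342.5 231 1.585; python3 - <<'E'
from h import *
s=robot.sense(); im,d=robot.get_image("wrist"); 
cv2.imwrite("pics/w11.png",cv2.resize(im,None,fx=1.5,fy=1.5,interpolation=cv2.INTER_CUBIC))
E
```

```text
t 20.225 pos [ 600.7 -343.4  233.4] z [ 0.0042 -0.0035 -1.    ] yaw 1.5844 F [-0.16 -0.14 -0.17] w 42.7
offset units [ 0.031 -0.032  0.079] rot units [ 0.028  0.024 -0.004]
```

View pics/w11.png

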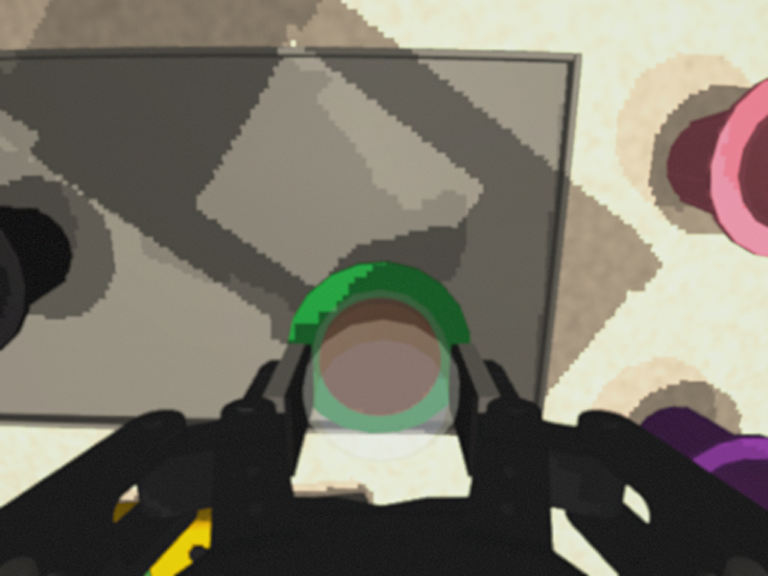

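Request:
{"fn": "apply_moves", "kwargs": {"increments": [{"gripper":-0.4,"offset":[0,0,0],"rot":[0,0,0]},{"gripper":-0.4,"offset":[0,0,-0.3],"rot":[0,0,0]},{"gripper":-0.4,"offset":[0,0,-0.5],"rot":[0,0,0]},{"gripper":-0.4,"offset":[0,0,0],"rot":[0,0,0]}]}}

```text
time_s: 20.78
position: [600.9, -343.5, 259.5]
orientation: [[-0.014, 1.0, 0.005], [1.0, 0.014, -0.004], [-0.004, 0.005, -1.0]]
ft_force: [-0.4, -0.3, -0.2]
grip_width: 42.6
```

```bash
python3 to.py 599.8 -342.5 231 1.585; python3 - <<'E'
from h import *
im,d=robot.get_image("side"); cv2.imwrite("pics/s2.png",cv2.resize(im[80:230,180:380],None,fx=3.6,fy=3.6,interpolation=cv2.INTER_CUBIC))
E
```

```text
t 20.775 pos [ 600.9 -343.5  259.5] z [ 0.005 -0.004 -1.   ] yaw 1.5844 F [-0.39 -0.28 -0.16] w 42.6
offset units [ 0.036 -0.04   0.949] rot units [ 0.033  0.027 -0.004]
```

View pics/s2.png

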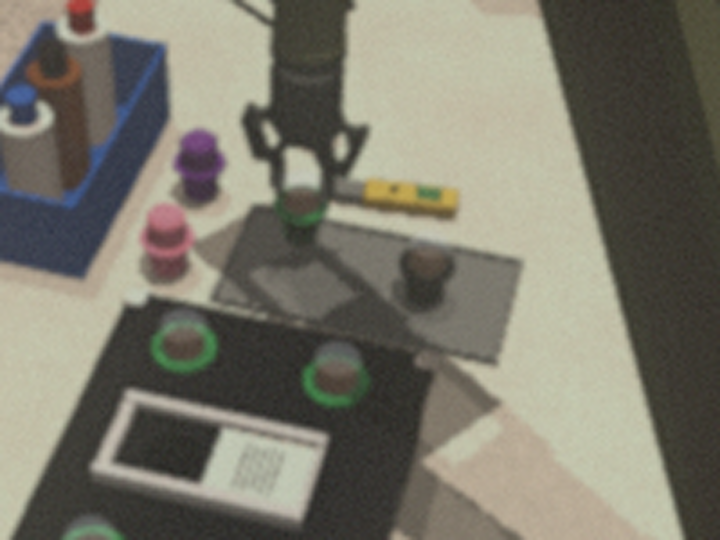

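Request:
{"fn": "apply_moves", "kwargs": {"increments": [{"gripper":-0.4,"offset":[0,0,-0.8],"rot":[0.03,0.03,0]},{"gripper":-0.4,"offset":[0,0,-0.8],"rot":[0,0,0]},{"gripper":-0.4,"offset":[0,0,-0.8],"rot":[0,0,0]},{"gripper":-0.4,"offset":[0,0,-0.8],"rot":[0,0,0]},{"gripper":-0.4,"offset":[0,0,-0.8],"rot":[0,0,0]},{"gripper":-0.4,"offset":[0,0,-0.8],"rot":[0,0,0]},{"gripper":-0.4,"offset":[0,0,-0.8],"rot":[0,0,0]},{"gripper":-0.4,"offset":[0,0,-0.5],"rot":[0,0,0]},{"gripper":-0.4,"offset":[0,0,0],"rot":[0,0,0]}]}}

```text
time_s: 21.95
position: [599.5, -342.7, 444.7]
orientation: [[-0.014, 1.0, -0.006], [1.0, 0.014, 0.005], [0.005, -0.006, -1.0]]
ft_force: [-0.7, 0.6, -1.3]
grip_width: 42.8
```

```bash
python3 to.py 609.5 58.4 420 1.585; python3 - <<'E'
from h import *
im,d=robot.get_image("wrist"); cv2.imwrite("pics/w12.png",cv2.resize(im,None,fx=1.5,fy=1.5,interpolation=cv2.INTER_CUBIC))
E
```

```text
t 21.95 pos [ 599.5 -342.7  444.7] z [-0.0064  0.005  -1.    ] yaw 1.5843 F [-0.71  0.59 -1.34] w 42.8
offset units [13.359  0.521  0.888] rot units [-0.042 -0.034 -0.004]
```

View pics/w12.png

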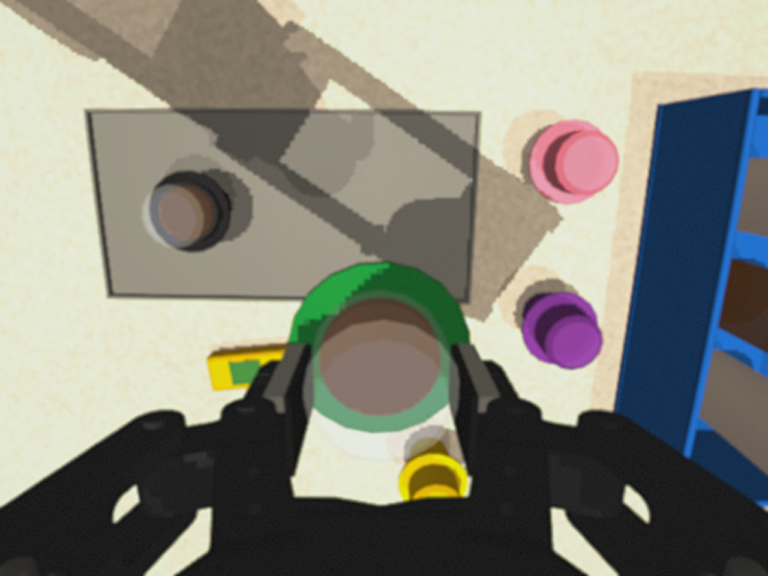

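Request:
{"fn": "apply_moves", "kwargs": {"increments": [{"gripper":-0.4,"offset":[0.7,0,0],"rot":[-0.04,-0.03,0]},{"gripper":-0.4,"offset":[1,0,0],"rot":[0,0,0]},{"gripper":-0.4,"offset":[1,0,0],"rot":[0,0,0]},{"gripper":-0.4,"offset":[1,0,0],"rot":[0,0,0]},{"gripper":-0.4,"offset":[1,0,0],"rot":[0,0,0]},{"gripper":-0.4,"offset":[1,0,0],"rot":[0,0,0]}]}}

```text
time_s: 22.75
position: [594.0, -161.1, 435.7]
orientation: [[-0.012, 1.0, -0.014], [1.0, 0.012, 0.011], [0.011, -0.014, -1.0]]
ft_force: [0.2, 0.5, -0.9]
grip_width: 42.5
```

```bash
python3 to.py 609.5 58.4 430 1.585
```

```text
t 22.75 pos [ 594.  -161.1  435.7] z [-0.0142  0.0111 -0.9998] yaw 1.5826 F [ 0.24  0.52 -0.92] w 42.5
offset units [7.309 0.606 0.264] rot units [-0.094 -0.075 -0.016]
```

Request:
{"fn": "apply_moves", "kwargs": {"increments": [{"gripper":-0.4,"offset":[1,0.1,0],"rot":[-0.1,-0.07,0]},{"gripper":-0.4,"offset":[1,0.1,0],"rot":[-0.02,0,0]},{"gripper":-0.4,"offset":[1,0.1,0],"rot":[-0.02,0,0]},{"gripper":-0.4,"offset":[1,0.1,0],"rot":[-0.02,0,0]},{"gripper":-0.4,"offset":[1,0.1,0],"rot":[-0.02,0,0]},{"gripper":-0.4,"offset":[1,0.1,0],"rot":[-0.02,0,0]},{"gripper":-0.4,"offset":[0.5,0,0],"rot":[0,0,0]},{"gripper":-0.4,"offset":[0,0,0],"rot":[0,0,0]}]}}

```text
time_s: 23.75
position: [601.1, 52.5, 427.4]
orientation: [[-0.02, 1.0, -0.002], [1.0, 0.02, 0.008], [0.008, -0.002, -1.0]]
ft_force: [-0.3, -0.5, -1.4]
grip_width: 42.8
```

```bash
python3 to.py 609.5 58.4 350 1.585
```

```text
t 23.75 pos [601.1  52.5 427.4] z [-0.0019  0.0077 -1.    ] yaw 1.5913 F [-0.33 -0.49 -1.4 ] w 42.8
offset units [0.171 0.29  2.58 ] rot units [-0.012 -0.052  0.042]
```

Request:
{"fn": "apply_moves", "kwargs": {"increments": [{"gripper":-0.4,"offset":[0.17,0.28,0.6],"rot":[-0.01,-0.05,0.04]},{"gripper":-0.4,"offset":[0,0,0.6],"rot":[0,0,0]},{"gripper":-0.4,"offset":[0,0,0.6],"rot":[0,0,0]},{"gripper":-0.4,"offset":[0,0,0.2],"rot":[0,0,0]},{"gripper":-0.4,"offset":[0,0,0],"rot":[0,0,0]}]}}

```text
time_s: 24.38
position: [610.4, 54.7, 361.0]
orientation: [[-0.009, 1.0, -0.003], [1.0, 0.009, -0.003], [-0.003, -0.003, -1.0]]
ft_force: [-0.0, -0.1, -0.9]
grip_width: 43.0
```

```bash
python3 to.py 609.5 58.4 350 1.585; python3 - <<'E'
from h import *
s=robot.sense();im,d=robot.get_image("wrist"); cv2.imwrite("pics/w13.png",cv2.resize(im,None,fx=1.5,fy=1.5,interpolation=cv2.INTER_CUBIC))
C=cam("wrist",s); print((1.5*proj(C,[[609.8,60.1,120],[609.8,86.1,120],[583.8,60.1,120],[635.8,60.1,120]])).round())
im,d=robot.get_image("side"); cv2.imwrite("pics/s3.png",cv2.resize(im[140:260,180:320],None,fx=5,fy=5,interpolation=cv2.INTER_CUBIC))
E
```

```text
t 24.375 pos [610.4  54.7 361. ] z [-0.0028 -0.0028 -1.    ] yaw 1.5797 F [-0.03 -0.08 -0.89] w 43.0
offset units [ 0.125 -0.029  0.366] rot units [-0.019  0.019 -0.035]
[[380. 291.]
 [381. 233.]
 [322. 290.]
 [438. 291.]]
```

View pics/w13.png

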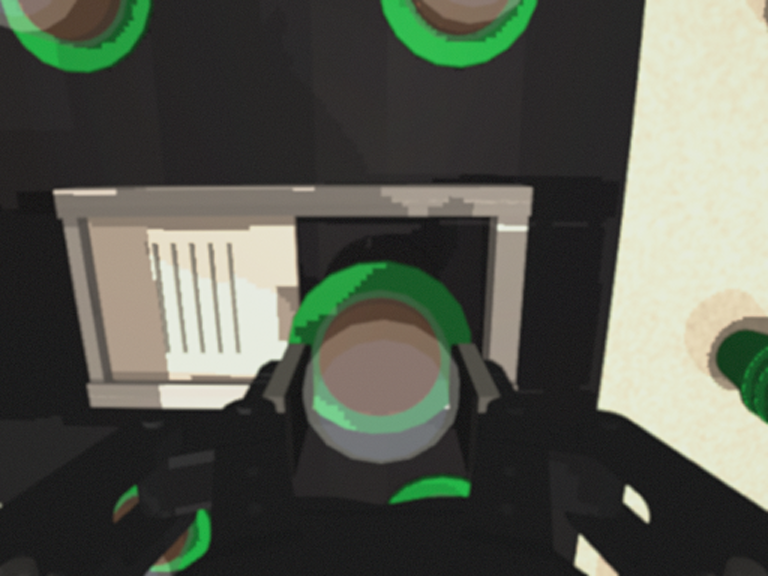

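View pics/s3.png

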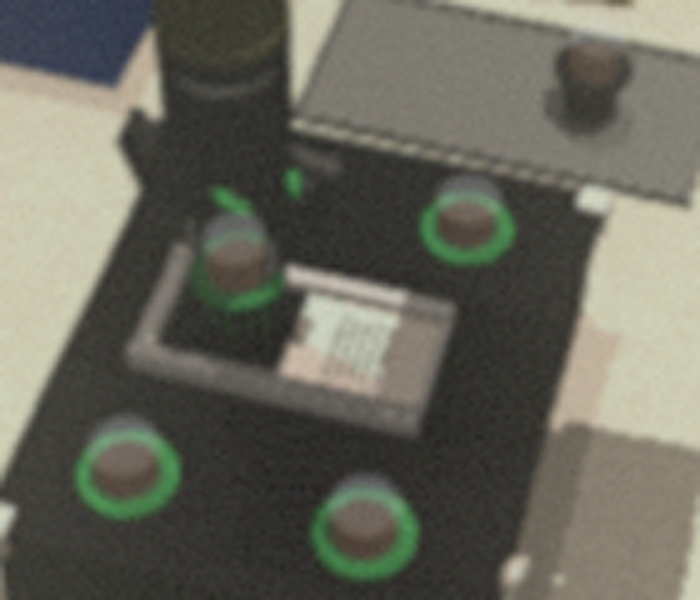

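```bash
python3 - <<'E'
from h import *
s=robot.sense();C=cam("wrist",s)
for z in (178,179,180):
    p=onplane(C,np.array([(380,262),(290,345),(469,345)])/1.5,z); print(z,p.round(1),"centre y",(p[0,1]-31).round(1))
E
```

```text
178 [[610.1  86.2 178. ]
 [580.   57.2 178. ]
 [640.4  57.8 178. ]] centre y 55.2
179 [[610.1  86.4 179. ]
 [580.2  57.6 179. ]
 [640.2  58.2 179. ]] centre y 55.4
180 [[610.1  86.6 180. ]
 [580.4  58.  180. ]
 [640.   58.7 180. ]] centre y 55.6
```

Request:
{"fn": "apply_moves", "kwargs": {"increments": [{"gripper":-0.4,"offset":[0.14,-0.01,0.1],"rot":[-0.02,0.02,-0.03]},{"gripper":-0.4,"offset":[0,0,0],"rot":[0,0,0]}]}}

```text
time_s: 24.72
position: [610.7, 59.2, 360.1]
orientation: [[-0.014, 1.0, 0.005], [1.0, 0.014, 0.001], [0.001, 0.005, -1.0]]
ft_force: [0.8, 0.2, -0.9]
grip_width: 42.6
```

```bash
python3 to.py 609.8 59 335 1.585; python3 - <<'E'
from h import *
s=robot.sense();im,d=robot.get_image("wrist"); cv2.imwrite("pics/w14.png",cv2.resize(im,None,fx=1.5,fy=1.5,interpolation=cv2.INTER_CUBIC))
C=cam("wrist",s); z=s["position"][2]-182
p=onplane(C,np.array([(380,262),(290,345),(469,345)])/1.5,z); print(p.round(1),"centre y",(p[0,1]-31).round(1))
E
```

```text
t 24.725 pos [610.7  59.2 360.1] z [ 4.6e-03  7.0e-04 -1.0e+00] yaw 1.5843 F [ 0.85  0.23 -0.86] w 42.6
offset units [-0.006 -0.034  0.836] rot units [ 0.03  -0.004 -0.005]
[[611.1  91.6 178.1]
 [581.6  62.9 178.1]
 [641.2  63.6 178.1]] centre y 60.6
```

Request:
{"fn": "apply_moves", "kwargs": {"increments": [{"gripper":-0.4,"offset":[-0.01,-0.03,0.3],"rot":[0.03,0,0]},{"gripper":-0.4,"offset":[0,0,0.3],"rot":[0,0,0]},{"gripper":-0.4,"offset":[0,0,0],"rot":[0,0,0]}]}}

```text
time_s: 25.15
position: [609.8, 58.9, 341.4]
orientation: [[-0.014, 1.0, 0.001], [1.0, 0.014, 0.0], [0.0, 0.001, -1.0]]
ft_force: [0.2, -0.1, -0.8]
grip_width: 42.8
```

```bash
python3 to.py 609.6 58.9 325 1.585
```

```text
t 25.15 pos [609.8  58.9 341.4] z [ 8.e-04  3.e-04 -1.e+00] yaw 1.5847 F [ 0.16 -0.15 -0.83] w 42.8
offset units [-0.001 -0.006  0.546] rot units [ 0.005 -0.002 -0.002]
```

Bottom is now about 9 mm into the hole, with no contact. I'll descend further and watch the force.

Request:
{"fn": "apply_moves", "kwargs": {"increments": [{"gripper":-0.4,"offset":[0,0,0.25],"rot":[0,0,0]},{"gripper":-0.4,"offset":[0,0,0.25],"rot":[0,0,0]},{"gripper":-0.4,"offset":[0,0,0],"rot":[0,0,0]}]}}

```text
time_s: 25.52
position: [609.8, 58.9, 324.9]
orientation: [[-0.014, 1.0, 0.0], [1.0, 0.014, 0.0], [0.0, 0.0, -1.0]]
ft_force: [0.4, -0.1, -0.5]
grip_width: 42.7
```

Request:
{"fn": "apply_moves", "kwargs": {"increments": [{"gripper":-0.4,"offset":[0,0,0.15],"rot":[0,0,0]},{"gripper":-0.4,"offset":[0,0,0.15],"rot":[0,0,0]},{"gripper":-0.4,"offset":[0,0,0],"rot":[0,0,0]}]}}

```text
time_s: 25.9
position: [609.9, 58.9, 315.5]
orientation: [[-0.014, 1.0, 0.001], [1.0, 0.014, 0.0], [0.0, 0.001, -1.0]]
ft_force: [0.4, 0.2, -0.6]
grip_width: 42.6
```

```bash
python3 to.py 609.6 58.9 307 1.585; python3 - <<'E'
from h import *
s=robot.sense();im,d=robot.get_image("wrist"); cv2.imwrite("pics/w15.png",cv2.resize(im,None,fx=1.5,fy=1.5,interpolation=cv2.INTER_CUBIC))
E
```

```text
t 25.9 pos [609.9  58.9 315.5] z [ 6.e-04  3.e-04 -1.e+00] yaw 1.5847 F [ 0.45  0.16 -0.61] w 42.6
offset units [ 0.    -0.011  0.282] rot units [ 0.004 -0.002 -0.002]
```

View pics/w15.png

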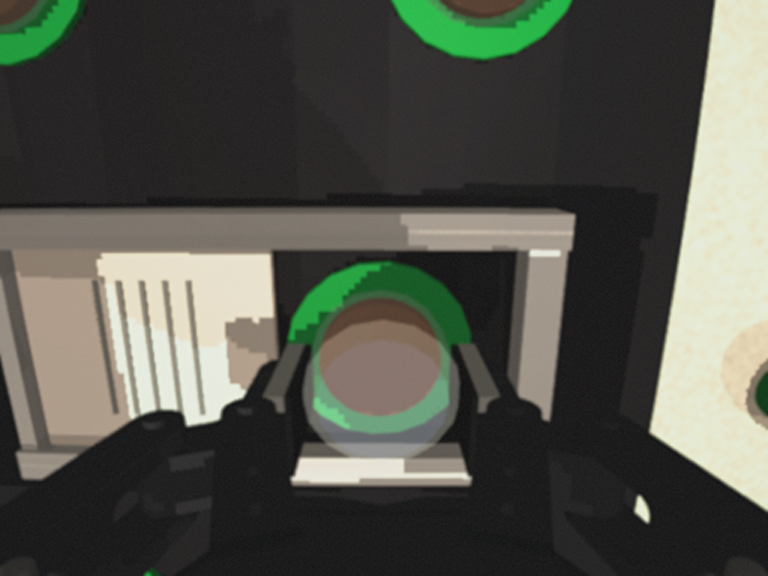

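Request:
{"fn": "apply_moves", "kwargs": {"increments": [{"gripper":-0.4,"offset":[0,0,0.12],"rot":[0,0,0]},{"gripper":-0.4,"offset":[0,0,0.1],"rot":[0,0,0]}]}}

```text
time_s: 26.2
position: [610.3, 58.9, 309.3]
orientation: [[-0.014, 1.0, 0.002], [1.0, 0.014, 0.0], [0.0, 0.002, -1.0]]
ft_force: [-0.5, -0.3, -1.0]
grip_width: 42.9
```

Request:
{"fn": "apply_moves", "kwargs": {"increments": [{"gripper":-0.4,"offset":[0,0,0.05],"rot":[0,0,0]}]}}

```text
time_s: 26.32
position: [610.2, 58.9, 307.6]
orientation: [[-0.014, 1.0, 0.002], [1.0, 0.014, 0.0], [0.0, 0.002, -1.0]]
ft_force: [-0.4, -0.3, -0.7]
grip_width: 42.8
```

Request:
{"fn": "apply_moves", "kwargs": {"increments": [{"gripper":-0.4,"offset":[0,0,0.04],"rot":[0,0,0]}]}}

```text
time_s: 26.45
position: [610.2, 58.9, 306.3]
orientation: [[-0.014, 1.0, 0.002], [1.0, 0.014, 0.0], [0.0, 0.002, -1.0]]
ft_force: [-2.8, -0.0, 4.8]
grip_width: 42.9
```

Request:
{"fn": "apply_moves", "kwargs": {"increments": [{"gripper":0.25,"offset":[0,0,0],"rot":[0,0,0]},{"gripper":0.25,"offset":[0,0,0],"rot":[0,0,0]},{"gripper":0.25,"offset":[0,0,0],"rot":[0,0,0]}]}}

```text
time_s: 26.82
position: [610.5, 58.9, 306.8]
orientation: [[-0.014, 1.0, 0.003], [1.0, 0.014, 0.0], [0.0, 0.003, -1.0]]
ft_force: [0.1, 0.3, 0.5]
grip_width: 53.5
```

```bash
python3 to.py 610.2 58.9 400 1.585; python3 - <<'E'
from h import *
s=robot.sense();im,d=robot.get_image("wrist"); cv2.imwrite("pics/w16.png",cv2.resize(im,None,fx=1.5,fy=1.5,interpolation=cv2.INTER_CUBIC))
E
```

```text
t 26.825 pos [610.5  58.9 306.8] z [ 3.1e-03  4.0e-04 -1.0e+00] yaw 1.5847 F [0.13 0.32 0.48] w 53.5
offset units [ 0.     0.    -3.108] rot units [ 0.021 -0.002 -0.002]
```

View pics/w16.png

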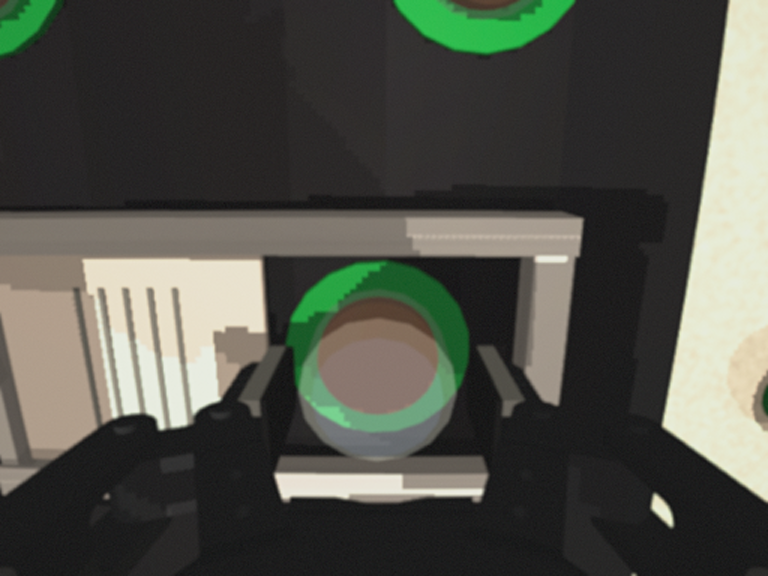

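Released cleanly and the pot didn't shift. Now lifting straight up.

Request:
{"fn": "apply_moves", "kwargs": {"increments": [{"gripper":0.25,"offset":[0,0,-0.3],"rot":[0,0,0]},{"gripper":0.25,"offset":[0,0,-0.6],"rot":[0,0,0]},{"gripper":0.25,"offset":[0,0,-0.8],"rot":[0,0,0]},{"gripper":0.25,"offset":[0,0,-0.8],"rot":[0,0,0]},{"gripper":0.25,"offset":[0,0,-0.8],"rot":[0,0,0]},{"gripper":0.25,"offset":[-0.8,0,-0.6],"rot":[0,0,0]},{"gripper":0.25,"offset":[-0.8,0,0],"rot":[0,0,0]},{"gripper":0.25,"offset":[0,0,0],"rot":[0,0,0]},{"gripper":0.25,"offset":[0,0,0],"rot":[0,0,0]}]}}

```text
time_s: 28.0
position: [610.7, 10.7, 433.4]
orientation: [[-0.015, 1.0, 0.009], [1.0, 0.015, 0.001], [0.001, 0.009, -1.0]]
ft_force: [0.6, -0.1, -0.8]
grip_width: 53.6
```

```bash
python3 - <<'E'
from h import *
s=robot.sense();im,d=robot.get_image("wrist"); cv2.imwrite("pics/w17.png",cv2.resize(im,None,fx=1.5,fy=1.5,interpolation=cv2.INTER_CUBIC))
print(s["position"],s["ft_force"])
C=cam("wrist",s);P=cloud(C,d);
hsv=cv2.cvtColor(im,cv2.COLOR_BGR2HSV);m=cv2.inRange(hsv,(50,110,40),(75,255,255))
k,l,st,c=cv2.connectedComponentsWithStats(m)
for i in range(1,k):
    if st[i,4]>300: 
        q=P[l==i]; print(c[i].round()*1.5,"z pct",np.percentile(q[:,2],[10,50,90]).round(1),"xy ext",q[:,0].min().round(),q[:,0].max().round(),q[:,1].min().round(),q[:,1].max().round())
im,d=robot.get_image("side"); cv2.imwrite("pics/s4.png",cv2.resize(im[120:280,150:350],None,fx=3.7,fy=3.7,interpolation=cv2.INTER_CUBIC))
E
```

```text
[610.70952872  10.74793277 433.35672163] [ 0.61410543 -0.09850039 -0.79766548]
[375. 177.] z pct [122.8 124.2 125.5] xy ext 578.0 642.0 28.0 92.0
[723. 294.] z pct [43.1 80.6 82.2] xy ext 610.0 898.0 -49.0 76.0
[186.  361.5] z pct [122.7 124.1 126. ] xy ext 458.0 610.0 -75.0 76.0
[417.  370.5] z pct [122.5 124.3 134.3] xy ext 610.0 669.0 -91.0 76.0
```

View pics/w17.png

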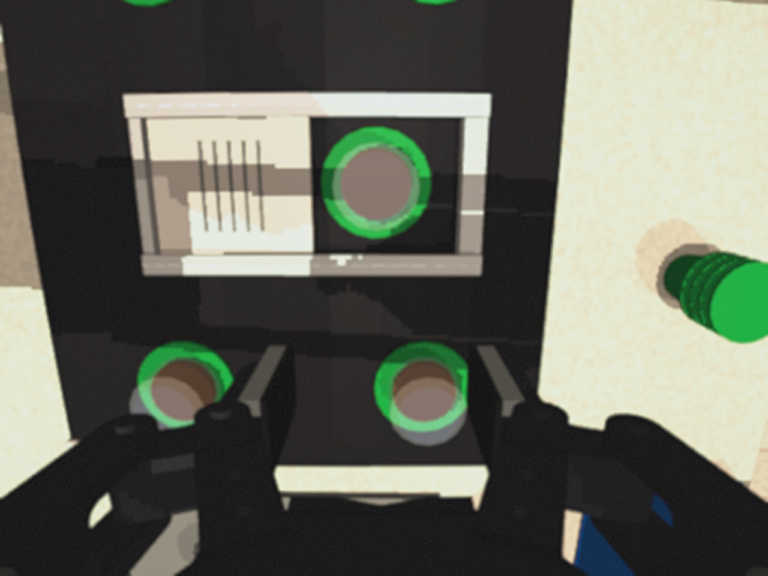

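View pics/s4.png

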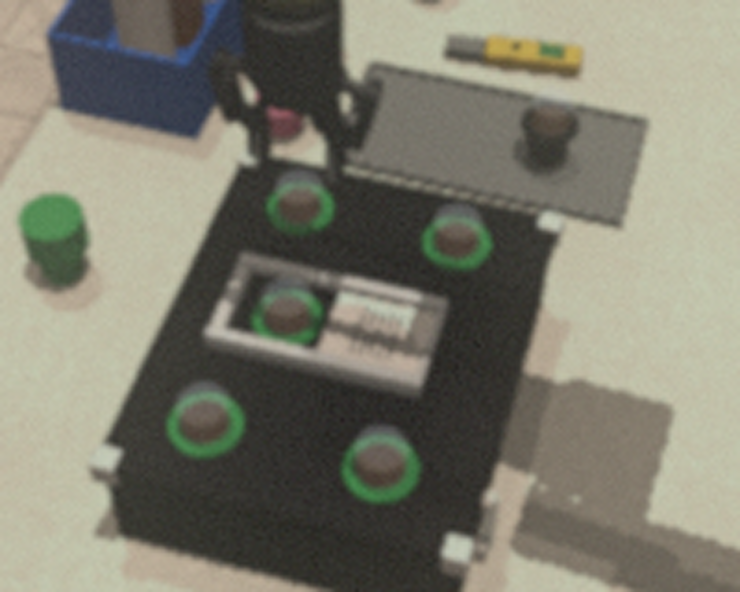

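```bash
python3 - <<'E'
from h import *
s=robot.sense();C=cam("wrist",s)
print(onplane(C,np.array([(311,120),(313,250)])/1.5,129).round(1))
print(robot.job_done())
E
```

```text
[[575.   93.8 129. ]
 [574.9  23.  129. ]]
the job is handed in; nothing more can be done
None
```

I slid the cover open and planted the green-rimmed pot from the seed tray in the hole. The job was handed in at about 28 s of the 64 s allowed.

- **Cover:** I dragged it with the shut fingertips at about 11–13 N; the highest reading was 15.4 N, though I only saw the force at the end of each move. At the end the fingertips slipped on it without the panel moving, which I took to be its stop. In the last picture its far edge is about 35 mm to the front of the hole's centre. Fully open should be 36 mm, so they agree within the calibration.
- **Pot:** I gripped it by the dome and lowered it until it touched the deck, with an upward force of about 5 N. That happened at the height expected for a seated flange. I then opened the fingers and lifted straight up. Afterwards the flange top measured 124.2 mm all round (124 expected), and it stayed centred in the hole.
- **Other objects:** the final views show the four planted pots, black pot, meter and green container undisturbed. The bottle, cup and the purple and yellow look-alikes were not in the final views, but the arm never went near them.
- **Disagreements:** two wrist-camera measurements of the hole differed by about 1.6 mm. I treated this as camera offset and corrected for it. Early in the drag the fingertips slipped about 5 mm before the cover started to move.

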